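# Freshly painted tile from under the herb rail to the drying stand

### The job

The square tile lying under the herb rail has a freshly painted face: slide the steel spatula under it (the rail's low back board will stop it from running away), lift it, and set it down gently, level, centred and square on the two runners of the drying stand, blade passing down between the runners. Then draw the spatula out and lay it flat on the ledge, clear of stand and tile. Never let the gripper or arm touch the tile, do not run into the rail, and leave the other things on the ledge where they are.

Things in the scene. Friction and masses are not known exactly. Their poses are not given: they have to be found in the camera images.
- tile: Square white glazed ceramic tile, painted border and star, 110 x 110 x 8 mm, 100 to 200 g, face up on the ledge, 3 to 25 mm in front of the rail's back board, turned up to 0.1 rad from it. Origin: centre of underside, z up. Underside bevelled on all four edges: flat foot 94 x 94 mm, rising 4 mm over the last 8 mm outwards, so a 2 mm blade edge sliding on the ledge gets under it.
- spatula: Loose steel spatula, wooden handle, 120 g, lying flat on the robot's side of rail and stand, blade pointing left. Origin: centre of the blade's underside; x towards the blade's front edge, z up. Blade flat, 110 (x) by 56 (y) by 2 mm. From the blade's rear edge the handle rises backwards at 30 degrees to the blade. It stays flat when let go, e.g. where it started.
- spatula_grip (a point): Middle of the spatula's straight wooden grip, at (-122.5, 0, 42) mm in the spatula frame. The grip is 14 mm wide (y), 20 mm deep and runs 50 mm along the 30-degree slope either way from here.
- spatula_tip (a point): Middle of the front edge of the blade's underside, at (55, 0, 0) mm in the spatula frame.
- herb_rail: Fixed herb rail, 220 mm wide, 200 mm high, over the tile. Origin: on the ledge, midway under it, near the tile's middle. x points to the robot's left, towards the back board; slide the tile in +x against that board. Steel posts at x = 95 mm, y = +-110 mm carry arms, 200 mm up, forward to the bar.
- back_board (a point): Middle, at ledge level, of the front face of the rail's low wooden back board (220 mm long, 20 mm high), at (65, 0, 0) mm in the rail frame.
- rail_bar (a point): Middle of the rail's steel bar, 12 mm thick, along the rail's y, at (-125, 0, 200) mm in the rail frame. Hooks hang from it (y = +-71 to 95 mm) down to 158 mm above the ledge. It crosses above the handle of a spatula under the tile: a vertical gripper hits it; one leaning 30 degrees back from the board clears it if the tile is raised at most 25 mm before drawing back.
- stand: Fixed wooden drying stand. Origin: on the ledge at its centre; x is the direction in which the spatula enters (towards the robot's left), z up. Two runners along x, 120 mm long, 12 mm thick, tops 45 mm above the ledge, inner faces at y = +-38 mm (gap open at both ends), on a base plate 130 x 100 x 6 mm. The tile lies across both tops; the blade goes down between them.
- tumbler: Bystander: glass tumbler, 72 mm wide, 95 mm high. Origin: centre of underside.
- tongs: Bystander: bamboo tongs, 190 mm long, lying.
- mister: Bystander: plastic mister with brass nozzle and trigger, 72 mm wide, 166 mm high.
- coaster: Bystander: round cork coaster, 90 mm wide, 6 mm thick.
- spoon: Bystander: wooden spoon, lying.
There are look-alikes about, which are no part of the job. What is shaped like the stand but green is not meant.

How it is judged (in metres and radians):
On the way, in this order (a step that is already met when the one before it is completed fails the run):
1. the tile is carried, clear of the ledge, on the spatula (height (world z) of tile above 0.015 m and contact force between spatula and tile above 0.5 N and angle between tile's own z axis and vertical below 0.5 rad), for 0.2 s.
2. the tile rests on the stand's runners, level, centred and square (x of tile in the frame of stand between -0.02 and 0.02 m and y of tile in the frame of stand between -0.015 and 0.015 m and z of tile in the frame of stand between 0.04 and 0.049 m and angle between tile's own z axis and vertical below 0.06 rad and angle between the x axis of tile and the x axis of stand, either way round below 0.2 rad and contact force between tile and stand above 0.5 N), for 0.2 s.
At the end, for the whole second after the job is handed in: The tile lies at rest on both runners of the stand: centre within 20 mm along and 15 mm across of the stand's centre, level within 0.06 rad, square within 0.2 rad. The spatula lies flat on the ledge, at rest, released, touching neither tile nor stand (all of step 2 and linear speed of each of tile, spatula below 0.02 m/s and contact force between spatula and tile below 0.05 N and contact force between spatula and stand below 0.05 N and height (world z) of spatula between -0.004 and 0.006 m and angle between spatula's own z axis and vertical below 0.1 rad and contact force between spatula and the fingers below 0.05 N).
It fails at once if the gripper or arm touches the tile (contact force between any of the fingers, the arm and tile above 0.3 N).
It fails at once if the tile is slammed on the stand (over 15 N) (contact force between tile and stand above 15 N).
It fails at once if the robot runs hard into the herb rail (over 15 N) (contact force between any of the fingers, the arm and herb_rail above 15 N).
It fails at once if a bystander is moved more than 30 mm (distance of any of tumbler, tongs, mister, coaster, spoon from where it was at the start of the episode above 0.03 m).
It also fails if it takes over 67 s, if anything falls off the work surface, if the arm or the gripper's body presses on something with over 40 N, if the wrist force passes 120 N, or if a joint passes its speed limit or range.

### The arm

A 6-joint arm with a two-finger parallel gripper is mounted at the origin on the work surface. World frame = base frame: x ahead of the robot, y to its left, z up, the work surface at z = 0. Lengths are in mm, angles in rad, forces in N, time in s.
With the tool pointing down it reaches from about 350 to 850 mm from the base axis. Payload 8.1 kg.
Tool frame: the origin (TCP) lies on the centre line of the jaws, within the pads' length; the fingertips stand 11 mm ahead of it and the grasp point (between the pads) lies 8 mm behind it; z points along the fingers, y is the line along which they close (so a half turn about z gives the same grasp; the last joint's range is limited). The gripper opens to 85 mm and grips with 20 to 120 N. Pads are 22 mm wide; open, the fingers measure 114 mm over their backs; the gripper's body (76 mm by 85 mm) begins 54 mm behind the grasp point. The pads swing forward as they close: fully open they stand 13 mm farther back than shut.
Start: joints at [1.162, 0.13, 1.488, -0, 1.523, -0.085], TCP at [190.881, 568.832, 242.292] pointing down, gripper open.
Joint ranges: [-2.96, 2.96], [-0.89, 2.26], [0.02, 2.5], [-1.34, 4.48], [0, 2.73], [-2.66, 2.66]. Speed limits (rad/s): [2.39, 2.39, 2.79, 3.14, 3.14, 3.14].

### API

Orientations are given as a 3x3 rotation matrix whose columns are the frame's x, y, z axes.
In Python, from plant import env gives the robot as it stands.
- The arm moves only by the tool arm_command, never from a script. Its argument "deltas" is a list of rows, each an object of numbers: "tx", "ty", "tz": the shift along the tool's x, y, z in cm; "ax", "ay", "az": the turn, a rotation vector about the tool's x, y, z in degrees; "gripper": the finger opening in cm, from 0 to 8.54. In form: [{"tx": .., "ty": .., "tz": .., "ax": .., "ay": .., "az": .., "gripper": ..}, ...]. A call has exactly 5 rows; each row is the pose to reach, as a shift and turn from the pose commanded when the call began, along the tool's axes at that moment; what a row does not reach only later rows make up. A row lasts 1/10 s, in which the tool goes at most 50 mm and 8.59 degrees, less where a joint would pass 70% of its speed; a pose out of reach is approached as far as the arm can. A call with a gripper value outside its range is refused whole. The fingers move at their own pace and stop on an object; "grip_force" is the grip in N (left out, the last holds). Time passes only in rows, so rows that repeat a pose let the fingers close, or fill a call up. It gives the time, the measured TCP pose, the force, the opening and the grip force at its end, in the units of the state.
- env.get_state(): the state, without advancing time (a new reading comes with each control period).
- env.grab_frame(name): name is "scene" or "top" or "wrist"; returns a dict with "image" (400x640x3 uint8, blue, green, red), "fov_y" (degrees; the focal length in pixels is half the picture's height over the tangent of half this angle, whatever the lens; pixels are square), "cx", "cy" (the principal point, pixels), "k1" (the pictures are not rectified: a ray, as slopes to the right and down, at radius r is drawn at 1 + k1 r^2 times it, then the intrinsics apply), "R" (3x3) and "t" (3): a world point X has camera coordinates R X + t; the wrist camera has in their place "T_tool_cam" (4x4, takes a point from camera to tool coordinates, whose origin is the TCP and whose axes are the flange's). Camera axes: x right, y down, z forward; pixel columns grow to the right and rows downward; lengths in mm; the calibration is good to about 2 mm. A picture is of the moment at which its call begins: read the wrist's pose just before it. There is no depth.
- env.hand_in(): hands the job in; it is judged then, once.
The state is a dict: "t": time; "joints": joint angles; "joint_vel": joint speeds; "tau": joint torques, N m; "tcp_pos": TCP position; "ee_rot": TCP orientation; "contact_force": force on the tool from outside, world axes, zero at the start; "wrist_torque": the same for the moment, N m; "finger_gap": finger opening in mm; "grip_force": force on a finger pad.
Only numpy, scipy, OpenCV 4.12 (cv2) and the standard library are available. Lean on these libraries where they do the work, as an engineer would, in place of code of your own. Each camera call takes 0.05 s, during which the arm holds its last target. There are 200 camera calls.

## Working session

There is one attempt and no reset: what is moved stays moved. The work goes in short steps, Python scripts to look and compute and a tool call to move; the robot and the scene stay as the last step left them, time stands still between calls to the robot, and variables do not carry over. Pictures are saved under pics/ and viewed, at most 10 in all, crops included, and the job is handed in when it is done.

Besides the shell and the picture viewer there is one more tool, called as name(argument=value, ...), one argument or row to a line, values as JSON. arm_command: Moves the arm, as the interface text tells. Its arguments: {"type":"object","properties":{"deltas":{"type":"array"},"grip_force":{"type":"number"}},"required":["deltas"]}

```bash
mkdir -p pics; cat > h.py <<'E'
import numpy as np, cv2
from plant import env
def grab(n):
    f=env.grab_frame(n); return f
def ray(f,u,v,tool=None):
    F=200/np.tan(np.radians(f['fov_y'])/2)
    K=np.array([[F,0,f['cx']],[0,F,f['cy']],[0,0,1.]])
    d=np.array([(u-f['cx'])/F,(v-f['cy'])/F]); s=d.copy()
    for _ in range(30): s=d/(1+f['k1']*(s@s))
    c=np.array([s[0],s[1],1.])
    if tool is None:
        R=np.array(f['R']);t=np.array(f['t']); return -R.T@t, R.T@c
    T=np.array(f['T_tool_cam']); Rt,p=tool
    return Rt@T[:3,3]+p, Rt@T[:3,:3]@c
def onz(f,u,v,z=0,tool=None):
    o,d=ray(f,u,v,tool); return o+d*(z-o[2])/d[2]
def proj(f,X):
    F=200/np.tan(np.radians(f['fov_y'])/2)
    c=np.array(f['R'])@X+np.array(f['t']); s=c[:2]/c[2]; s=s*(1+f['k1']*(s@s)); return s*F+[f['cx'],f['cy']]
E
python3 - <<'E'
from h import *
import pickle
fs={n:grab(n) for n in('scene','top')}
pickle.dump(fs,open('f0.pkl','wb'))
for n in fs: cv2.imwrite(f'pics/{n}0.png',fs[n]['image']); print(n,fs[n]['fov_y'],fs[n]['k1'],-np.array(fs[n]['R']).T@fs[n]['t'])
print(env.get_state())
E
```

```text
scene 45.62646448641731 -0.0033305933567549123 [1072.16739389 -874.10650874 1256.25084111]
top 48.148426835460235 0.029709660860744832 [ 417.19977733   16.8181421  1380.84440324]
{'t': 0.1, 'joints': array([ 1.16161429e+00,  1.31097582e-01,  1.48914709e+00,  2.51299988e-05,
        1.52302090e+00, -8.54102583e-02]), 'joint_vel': array([-0.00096869, -0.00154408, -0.00174661, -0.00276117, -0.0007085 ,
        0.00081176]), 'tau': array([ 3.47461952e-03, -5.70952642e+01, -5.01941836e+01,  2.89146840e-05,
        8.08714831e-03,  4.91797528e-05]), 'tcp_pos': array([190.67432508, 568.39827407, 241.35498277]), 'ee_rot': array([[-9.48041746e-01,  3.18145209e-01, -6.88615523e-04],
       [ 3.18145910e-01,  9.48040534e-01, -1.52482808e-03],
       [ 1.67718678e-04, -1.66468089e-03, -9.99998600e-01]]), 'contact_force': array([-0.18171369,  0.3960834 , -0.38460273]), 'wrist_torque': array([0.03320612, 0.00638769, 0.03039425]), 'grip_force': 0.0, 'finger_gap': 85.14979417452682}
```

View pics/scene0.png

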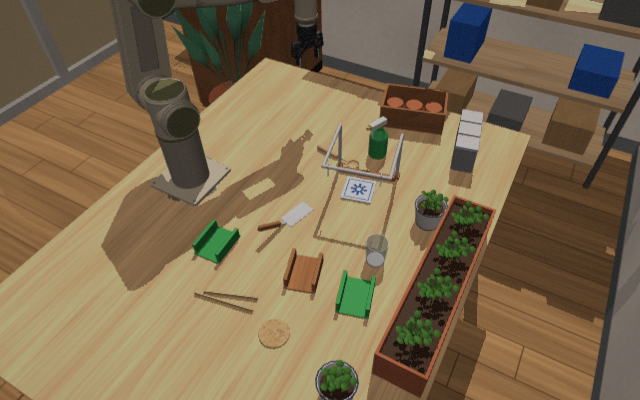

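View pics/top0.png

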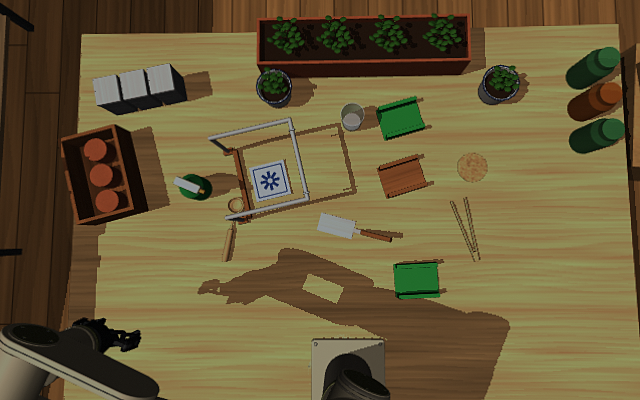

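The scene view shows the tile at (359,189), the spatula at (298,214), and the brown stand at (303,272) between green look-alikes at (216,242) and (355,295). 

The top view shows:
- tile (270,181)
- spatula blade (337,226), with the handle going right
- back board ~(242,180), bar ~(300,160)
- brown stand (402,176), which is the one meant
- green look-alikes at (402,118) and (417,279)
- look-alikes for the white tile or blade: white boxes (140,88), the bright patch in the shadow (323,288), and the mister top (190,185)

I choose the brown stand, the tile under the rail, and the steel blade with the wooden handle.

```bash
python3 - <<'E'
from h import *
import pickle
fs=pickle.load(open('f0.pkl','rb')); f=fs['top']; im=f['image']
hsv=cv2.cvtColor(im,cv2.COLOR_BGR2HSV)
m1=((hsv[...,1]<60)&(hsv[...,2]>170)).astype(np.uint8)
def blob(m,box):
    z=np.zeros_like(m);x0,y0,x1,y1=box;z[y0:y1,x0:x1]=m[y0:y1,x0:x1]
    c=max(cv2.findContours(z,0,2)[0],key=cv2.contourArea);return c
c=blob(m1,(310,205,365,245)); b=cv2.boxPoints(cv2.minAreaRect(c)); print('blade',cv2.contourArea(c),b.round(1).tolist()); P=np.array([onz(f,*p,1) for p in b]);print(P.round(1), P.mean(0))
tm=cv2.morphologyEx(((hsv[...,1]<110)&(hsv[...,2]>150)|((hsv[...,0]>95)&(hsv[...,0]<130)&(hsv[...,1]>80))).astype(np.uint8),cv2.MORPH_OPEN,np.ones((3,3)))
c=blob(tm,(246,158,294,205)); b=cv2.boxPoints(cv2.minAreaRect(c)); print('tile',cv2.contourArea(c),b.round(1).tolist()); P=np.array([onz(f,*p,8) for p in b]);print(P.round(1),P.mean(0))
br=((hsv[...,0]<14)&(hsv[...,1]>110)&(hsv[...,2]>40)).astype(np.uint8)
c=blob(br,(370,145,445,205)); print('stand',cv2.boxPoints(cv2.minAreaRect(c)).round(1).tolist())
c=blob(br,(355,215,410,250)); print('handle',cv2.boxPoints(cv2.minAreaRect(c)).round(1).tolist())
a=cv2.resize(im[100:250,200:360],None,fx=5,fy=4*1.25-1e-9 if 0 else 4,interpolation=cv2.INTER_CUBIC)
a=cv2.resize(im[105:250,205:355],None,fx=4,fy=4,interpolation=cv2.INTER_CUBIC); cv2.imwrite('pics/a.png',a)
b=cv2.resize(im[140:260,310:480],None,fx=4.5,fy=4.5,interpolation=cv2.INTER_CUBIC); cv2.imwrite('pics/b.png',b)
E
```

```text
Traceback (most recent call last):
ValueError: max() iterable argument is empty
```

```bash
python3 - <<'E'
from h import *
import pickle
fs=pickle.load(open('f0.pkl','rb')); f=fs['top']; im=f['image']
hsv=cv2.cvtColor(im,cv2.COLOR_BGR2HSV)
for p in [(337,226),(325,222),(350,230),(300,226),(340,250),(375,235),(262,173),(270,181),(256,166),(250,175),(402,176),(400,160),(400,192),(400,205)]: print(p,hsv[p[1],p[0]])
b=cv2.resize(im[140:260,310:480],None,fx=4.5,fy=4.5,interpolation=cv2.INTER_CUBIC); cv2.imwrite('pics/b.png',b)
a=cv2.resize(im[105:250,205:355],None,fx=4,fy=4,interpolation=cv2.INTER_CUBIC); cv2.imwrite('pics/a.png',a)
E
```

```text
(337, 226) [ 70  10 150]
(325, 222) [ 60   5 146]
(350, 230) [ 66   9 149]
(300, 226) [ 25 111 142]
(340, 250) [ 20 127 143]
(375, 235) [ 11 181 117]
(262, 173) [103  15 156]
(270, 181) [101  13 158]
(256, 166) [ 34  28 146]
(250, 175) [ 19 102 142]
(402, 176) [ 11 179 120]
(400, 160) [ 11 185 117]
(400, 192) [ 12 182 116]
(400, 205) [ 26 109 143]
```

View pics/a.png

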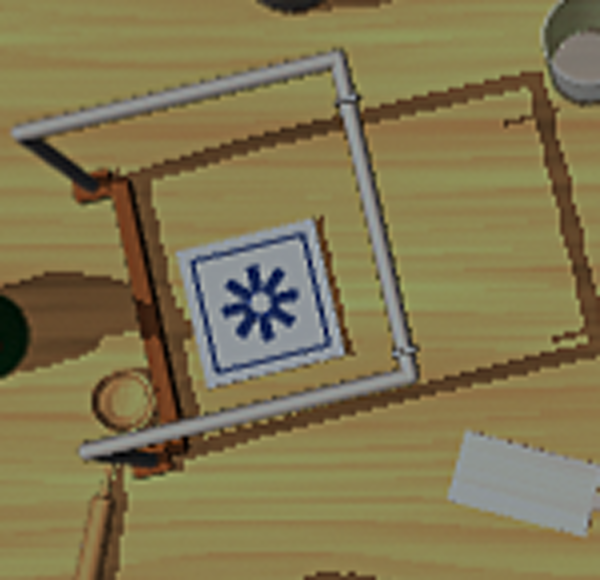

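View pics/b.png

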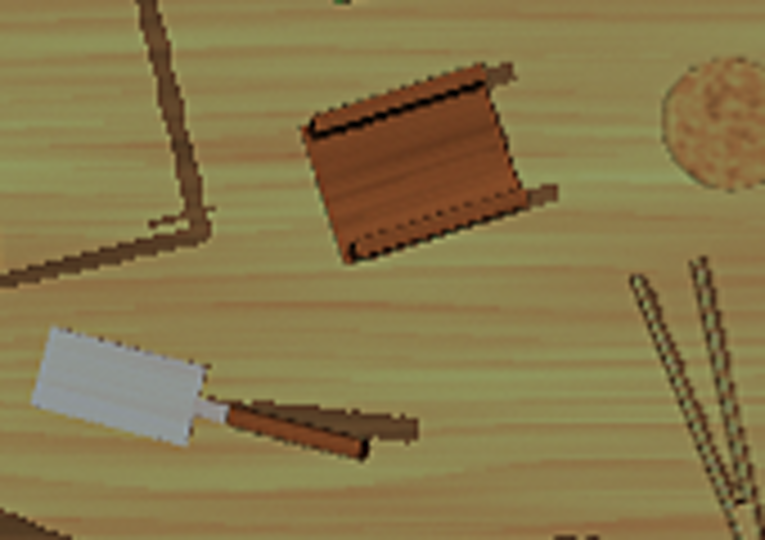

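Crop a (×4, offset 205,105):
- tile corners (178,252), (313,220), (346,353), (210,388)
- rail top corners (15,133), (340,57), (410,372), (83,452)
- board front edge about (130,180)–(187,438)
- spoon behind the rail at lower left

Crop b (×4.5, offset 310,140):
- blade corners (52,325), (208,367), (188,446), (32,405)
- grip (230,412)–(365,450)
- brown stand corners (305,128), (485,65), (525,203), (347,263)

The choice of objects is confirmed.

```bash
python3 - <<'E'
from h import *
import pickle
fs=pickle.load(open('f0.pkl','rb')); f=fs['top']; im=f['image']
A=lambda u,v,z:onz(f,205+(u-1.5)/4,105+(v-1.5)/4,z)
B=lambda u,v,z:onz(f,310+(u-1.7)/4.5,140+(v-1.7)/4.5,z)
T=np.array([A(*p,8) for p in [(178,252),(313,220),(346,353),(210,388)]]);print('tile',T.round(1).tolist(),T.mean(0), [np.linalg.norm(T[i]-T[i-1]).round(1) for i in range(4)])
R=np.array([A(*p,200) for p in [(15,133),(340,57),(410,372),(83,452)]]);print('rail',R.round(1).tolist(),[np.linalg.norm(R[i]-R[i-1]).round(1) for i in range(4)])
xa=R[0]-R[1]+R[3]-R[2];xa/=np.linalg.norm(xa);ya=R[0]-R[3];print('rail xdir',np.degrees(np.arctan2(xa[1],xa[0])),'via bar y',np.degrees(np.arctan2(ya[1],ya[0])),np.degrees(np.arctan2(*(R[1]-R[2])[1::-1])))
print('origin posts',(R[0]+R[3])/2-95*xa,'bar',(R[1]+R[2])/2+125*xa)
for p in [(130,180),(187,438)]: print('board',A(*p,20))
hsv=cv2.cvtColor(im,cv2.COLOR_BGR2HSV)
def blob(m,box):
    z=np.zeros_like(m);x0,y0,x1,y1=box;z[y0:y1,x0:x1]=m[y0:y1,x0:x1]
    return max(cv2.findContours(z,0,2)[0],key=cv2.contourArea)
c=blob(((hsv[...,1]<50)&(hsv[...,2]>125)).astype(np.uint8),(310,205,365,245));b=cv2.boxPoints(cv2.minAreaRect(c));P=np.array([onz(f,*p,1) for p in b]);print('blade',P.round(1).tolist(),P.mean(0))
P=np.array([B(*p,1) for p in[(52,325),(208,367),(188,446),(32,405)]]);print('blade man',P.round(1).tolist(),P.mean(0));d=P[0]-P[1]+P[3]-P[2];print(np.degrees(np.arctan2(d[1],d[0])))
S=np.array([B(*p,45) for p in[(305,128),(485,65),(525,203),(347,263)]]);print('stand z45',S.round(1).tolist(),S.mean(0),[np.linalg.norm(S[i]-S[i-1]).round(1) for i in range(4)]);d=S[0]-S[1]+S[3]-S[2];print(np.degrees(np.arctan2(d[1],d[0])))
c=blob(((hsv[...,0]<15)&(hsv[...,1]>165)&(hsv[...,2]>100)).astype(np.uint8),(370,145,445,205));r=cv2.minAreaRect(c);print(r,cv2.boxPoints(r).round(1).tolist(),onz(f,*r[0],45),onz(f,*r[0],6))
# scene triangulation helper for tile: project
g=fs['scene']
def rect(X,y,a): pass
sp=cv2.resize(g['image'][130:310,230:420],None,fx=3.3,fy=3.3,interpolation=cv2.INTER_CUBIC);cv2.imwrite('pics/s.png',sp)
E
```

```text
tile [[626.9, 302.3, 8.0], [651.0, 197.2, 8.0], [546.8, 171.3, 8.0], [520.6, 276.4, 8.0]] [586.3291928  236.79083171   8.        ] [np.float64(109.4), np.float64(107.9), np.float64(107.3), np.float64(108.4)]
rail [[679.6, 373.4, 200.0], [729.2, 154.0, 200.0], [515.7, 107.1, 200.0], [464.4, 324.1, 200.0]] [np.float64(220.8), np.float64(224.9), np.float64(218.6), np.float64(223.0)]
rail xdir 103.01974343116679 via bar y 12.902250215094524 12.389197656214241
origin posts [593.38366452 256.20894611 200.        ] bar [594.27811557 252.34073474 200.        ]
board [681.69280511 337.69310769  20.        ]
board [481.60503704 291.40451916  20.        ]
blade [[433.2, 94.4, 1.0], [487.1, 79.8, 1.0], [452.6, -45.9, 1.0], [399.1, -30.9, 1.0]] [443.01547866  24.35368521   1.        ]
blade man [[487.9, 78.9, 1.0], [458.4, -27.5, 1.0], [404.9, -13.3, 1.0], [433.3, 92.9, 1.0]] [446.12062151  32.73952379   1.        ]
74.76033843818351
stand z45 [[615.9, -92.6, 45.0], [657.0, -212.9, 45.0], [564.2, -237.0, 45.0], [525.3, -118.9, 45.0]] [ 590.6061659  -165.35935588   45.        ] [np.float64(94.3), np.float64(127.1), np.float64(95.9), np.float64(124.3)]
108.55603599758437
((401.67974853515625, 176.47508239746094), (30.901288986206055, 43.13056564331055), 72.6459732055664) [[376.5, 168.1999969482422], [417.70001220703125, 155.3000030517578], [426.8999938964844, 184.8000030517578], [385.70001220703125, 197.6999969482422]] [ 589.73488411 -164.60884278   45.        ] [ 594.77204948 -169.90560668    6.        ]
```

View pics/s.png

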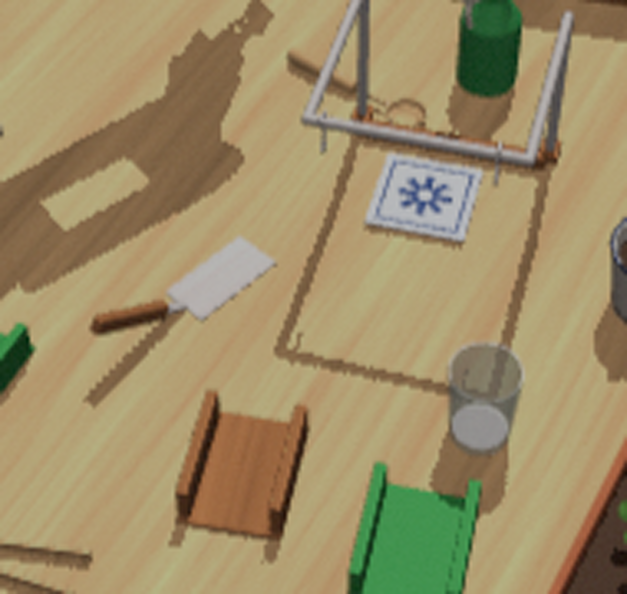

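Scene crop (×3.3, offset 230,130): the brown stand has runner tops at about (212,393) and (303,405) at the far end. The tumbler base is at about (480,430), near the approach lane. The tile sits about 25 mm off the board.

```bash
python3 - <<'E'
from h import *
import pickle
from scipy.optimize import least_squares
fs=pickle.load(open('f0.pkl','rb')); f=fs['top']; g=fs['scene']
a=lambda u,v:np.array([205+(u-1.5)/4,105+(v-1.5)/4])
b=lambda u,v:np.array([310+(u-1.7)/4.5,140+(v-1.7)/4.5])
s=lambda u,v:np.array([230+(u-1.1)/3.3,130+(v-1.1)/3.3])
obs=[(f,b(305,131),(65,-50,6)),(f,b(347,263),(65,50,0)),(f,b(485,65),(-60,-50,45)),
 (g,s(207,393),(60,50,45)),(g,s(307,406),(60,-50,45)),(g,s(190,527),(-65,50,3)) ,(g,s(275,537),(-65,-50,0))]
def W(q,P):
    c,n=np.cos(q[2]),np.sin(q[2]);return np.array([q[0]+c*P[0]-n*P[1],q[1]+n*P[0]+c*P[1],P[2]])
r=least_squares(lambda q:np.concatenate([proj(i,W(q,P))-p for i,p,P in obs]),[592,-166,1.88],loss='soft_l1')
print('stand',r.x,np.degrees(r.x[2]),r.fun.reshape(-1,2).round(1).tolist())
obs=[(f,a(*p),P) for p,P in zip([(15,133),(340,57),(410,372),(83,452)],[(95,-110,200),(-125,-110,200),(-125,110,200),(95,110,200)])]
obs+=[(g,s(*p),P) for p,P in zip([(308,121),(537,160)],[(-125,110,200),(-125,-110,200)])]
r=least_squares(lambda q:np.concatenate([proj(i,W(q,P))-p for i,p,P in obs]),[594,254,1.8],loss='soft_l1');q=r.x
print('rail',q,np.degrees(q[2]),r.fun.reshape(-1,2).round(1).tolist())
obs=[(f,a(*p),P) for p,P in zip([(178,252),(313,220),(346,353),(210,388)],[(55,-55,8),(-55,-55,8),(-55,55,8),(55,55,8)])]+[(g,s(*p),P) for p,P in zip([(392,154),(481,166),(462,240),(366,224)],[(55,55,8),(55,-55,8),(-55,-55,8),(-55,55,8)])]
r=least_squares(lambda q:np.concatenate([proj(i,W(q,P))-p for i,p,P in obs]),[586,237,1.8],loss='soft_l1');t=r.x
print('tile',t,np.degrees(t[2]),r.fun.reshape(-1,2).round(1).tolist())
c,n=np.cos(q[2]),np.sin(q[2]);d=t[:2]-q[:2];print('tile in rail',c*d[0]+n*d[1],-n*d[0]+c*d[1])
obs=[(f,b(*p),P) for p,P in zip([(52,325),(208,367),(188,446),(32,405)],[(55,-28,2),(-55,-28,2),(-55,28,2),(55,28,2)])]+[(g,s(*p),P) for p,P in zip([(240,236),(277,262),(203,320)],[(55,28,2),(55,-28,2),(-55,-28,2)])]
r=least_squares(lambda q:np.concatenate([proj(i,W(q,P))-p for i,p,P in obs]),[446,33,1.3],loss='soft_l1');t=r.x
print('spat',t,np.degrees(t[2]),r.fun.reshape(-1,2).round(1).tolist())
print('tumbler base',onz(g,*s(480,430),0),'rim scene',onz(g,*s(485,372),95),'top-cam',onz(f,352,117,60))
print('tongs top',[onz(f,*p,5).round() for p in[(452,200),(467,197),(477,260)]],'coaster',onz(f,472,167,3),'spoon',onz(f,235,205,5))
E
cat >> h.py <<'E'
from scipy.spatial.transform import Rotation as Ro
def Rz(a): return Ro.from_euler('z',a,degrees=True).as_matrix()
# tool pose for spatula origin p (mm), yaw deg, pitch deg (tip-down +), lean deg
def tool(p,yaw,lean=30,pitch=0):
    S=Rz(yaw)@Ro.from_euler('y',pitch,degrees=True).as_matrix()
    l=np.radians(lean); z=np.array([np.sin(l),0,-np.cos(l)]); y=np.array([0,-1.,0]); x=np.cross(y,z)
    Rt=S@np.c_[x,y,z]; return Rt, np.array(p)+S@np.array([-122.5,0,42])+8*Rt[:,2]
def delta(R0,p0,R1,p1):
    print('d cm',(R0.T@(p1-p0)/10).round(2),'rot deg',np.degrees(Ro.from_matrix(R0.T@R1).as_rotvec()).round(2))
def now():
    s=env.get_state(); return np.array(s['ee_rot']),np.array(s['tcp_pos']),s
E
python3 - <<'E'
from h import *
R,p,s=now(); Rt,pt=tool([446,33,0],74.8); print(pt,Rt.round(3)); delta(R,p,Rt,pt-100*Rt[:,2])
E
```

```text
stand [ 594.57417394 -171.75249563    1.87748026] 107.57169487554262 [[-0.4, -1.0], [0.5, 0.5], [0.3, -1.1], [-0.6, -1.2], [-0.1, -0.4], [-4.3, -1.4], [1.8, 1.4]]
rail [594.32377808 254.06350249   1.80008813] 103.13745280471115 [[0.7, -0.1], [-1.2, -0.2], [-0.1, 0.0], [1.0, -0.5], [0.4, -0.9], [-1.8, -0.5]]
tile [586.74343242 236.71230295   1.81267629] 103.85870084788262 [[-0.3, -0.0], [0.2, -0.7], [0.4, 0.1], [-0.2, 0.1], [-1.5, -0.4], [0.5, 1.0], [0.5, -0.1], [-0.5, -0.8]]
tile in rail -15.174156038939609 11.325667938749618
spat [446.6675525   32.70120852   1.30805384] 74.9459644670668 [[0.1, -0.1], [0.1, -0.3], [-0.0, -0.2], [-0.1, -0.2], [-0.1, -0.3], [-0.2, -0.2], [-0.4, -0.2]]
tumbler base [770.95479614 -17.53716363   0.        ] rim scene [770.4293713  -20.25433335  95.        ] top-cam [769.3881316 -17.7343018  60.       ]
tongs top [array([ 521., -321.,    5.]), array([ 530., -367.,    5.]), array([ 340., -389.,    5.])] coaster [ 622.26659757 -385.45321721    3.        ] spoon [510.95483613 345.58851454   5.        ]
[414.93058233 -81.35445459  35.07179677] [[ 0.227  0.965  0.131]
 [ 0.836 -0.262  0.483]
 [ 0.5    0.    -0.866]]
d cm [-42.23 -59.44  12.06] rot deg [-22.72  24.07  84.48]
```

arm_command(
  deltas=[
    {"tx": -42.2, "ty": -59.4, "tz": 12, "ax": -22.7, "ay": 24.1, "az": 84.5, "gripper": 8.5},
    {"tx": -42.2, "ty": -59.4, "tz": 12, "ax": -22.7, "ay": 24.1, "az": 84.5, "gripper": 8.5},
    {"tx": -42.2, "ty": -59.4, "tz": 12, "ax": -22.7, "ay": 24.1, "az": 84.5, "gripper": 8.5},
    {"tx": -42.2, "ty": -59.4, "tz": 12, "ax": -22.7, "ay": 24.1, "az": 84.5, "gripper": 8.5},
    {"tx": -42.2, "ty": -59.4, "tz": 12, "ax": -22.7, "ay": 24.1, "az": 84.5, "gripper": 8.5},
  ],
)

```text
t: 0.6
tcp_pos: [262.2, 331.2, 200.8]
ee_rot: [[-0.509, 0.86, -0.036], [0.825, 0.5, 0.264], [0.245, 0.105, -0.964]]
contact_force: [0.7, -1.3, 0.4]
finger_gap: 85.0
grip_force: 0.0
```

```bash
cat > go.py <<'E'
# usage: go.py x y z yaw [pitch] [back] ; prints delta from measured pose
import sys; from h import *
a=[float(v) for v in sys.argv[1:]]; a+=[0]*(6-len(a))
R,p,s=now(); Rt,pt=tool(a[:3],a[3],30,a[4]); pt=pt-a[5]*Rt[:,2]
print('t',s['t'],'tcp',p.round(1),'F',np.round(s['contact_force'],1),'gap',round(s['finger_gap'],1),s['joints'].round(2)); delta(R,p,Rt,pt)
E
python3 go.py 446.5 33 0 74.9 0 100
```

```text
t 0.6 tcp [262.2 331.2 200.8] F [ 0.7 -1.3  0.4] gap 85.0 [ 0.57 -0.54  2.17  0.25  1.4   0.  ]
d cm [-47.11 -11.8   -5.05] rot deg [-11.8   12.52  44.13]
```

arm_command(
  deltas=[
    {"tx": -49.4, "ty": -6.3, "tz": -8.1, "ax": -11.8, "ay": 12.5, "az": 44.1},
    {"tx": -49.4, "ty": -6.3, "tz": -8.1, "ax": -11.8, "ay": 12.5, "az": 44.1},
    {"tx": -49.4, "ty": -6.3, "tz": -8.1, "ax": -11.8, "ay": 12.5, "az": 44.1},
    {"tx": -49.4, "ty": -6.3, "tz": -8.1, "ax": -11.8, "ay": 12.5, "az": 44.1},
    {"tx": -49.4, "ty": -6.3, "tz": -8.1, "ax": -11.8, "ay": 12.5, "az": 44.1},
  ],
)

```text
invalid input at $.deltas[0]: expected keys tx, ty, tz, ax, ay, az, gripper
```

```bash
python3 go.py 446.5 33 0 74.9 0 100
```

```text
t 0.6 tcp [262.2 331.2 200.8] F [ 0.7 -1.3  0.4] gap 85.0 [ 0.57 -0.54  2.17  0.25  1.4   0.  ]
d cm [-47.11 -11.8   -5.05] rot deg [-11.8   12.52  44.13]
```

arm_command(
  deltas=[
    {"tx": -49.4, "ty": -6.3, "tz": -8.1, "ax": -11.8, "ay": 12.5, "az": 44.1, "gripper": 8.5},
    {"tx": -49.4, "ty": -6.3, "tz": -8.1, "ax": -11.8, "ay": 12.5, "az": 44.1, "gripper": 8.5},
    {"tx": -49.4, "ty": -6.3, "tz": -8.1, "ax": -11.8, "ay": 12.5, "az": 44.1, "gripper": 8.5},
    {"tx": -49.4, "ty": -6.3, "tz": -8.1, "ax": -11.8, "ay": 12.5, "az": 44.1, "gripper": 8.5},
    {"tx": -49.4, "ty": -6.3, "tz": -8.1, "ax": -11.8, "ay": 12.5, "az": 44.1, "gripper": 8.5},
  ],
)

```text
t: 1.1
tcp_pos: [354.2, 125.7, 179.9]
ee_rot: [[0.092, 0.992, 0.088], [0.882, -0.122, 0.455], [0.462, 0.036, -0.886]]
contact_force: [1.4, -0.3, 0.0]
finger_gap: 84.6
grip_force: 0.0
```

```bash
python3 go.py 446.5 33 0 74.9 0 100
```

```text
t 1.1 tcp [354.2 125.7 179.9] F [ 1.4 -0.3  0. ] gap 84.6 [-0.27 -0.65  2.32  0.48  1.51 -0.19]
d cm [-24.77   7.71  -6.03] rot deg [-2.09  2.31  8.05]
```

arm_command(
  deltas=[
    {"tx": -16, "ty": 7.7, "tz": -6, "ax": -2.1, "ay": 2.3, "az": 8.0, "gripper": 8.5},
    {"tx": -24.8, "ty": 7.7, "tz": -6, "ax": -2.1, "ay": 2.3, "az": 8.0, "gripper": 8.5},
    {"tx": -24.8, "ty": 7.7, "tz": -6, "ax": -2.1, "ay": 2.3, "az": 8.0, "gripper": 8.5},
    {"tx": -24.8, "ty": 7.7, "tz": -6, "ax": -2.1, "ay": 2.3, "az": 8.0, "gripper": 8.5},
    {"tx": -24.8, "ty": 7.7, "tz": -6, "ax": -2.1, "ay": 2.3, "az": 8.0, "gripper": 8.5},
  ],
)

```text
t: 1.6
tcp_pos: [400.2, -113.6, 124.9]
ee_rot: [[0.222, 0.967, 0.127], [0.838, -0.256, 0.482], [0.498, -0.0, -0.867]]
contact_force: [1.6, 0.2, 1.0]
finger_gap: 85.5
grip_force: 0.0
```

```bash
python3 go.py 446.5 33 0 74.9 0 0
```

```text
t 1.6 tcp [ 400.2 -113.6  124.9] F [1.6 0.2 1. ] gap 85.5 [-0.79 -0.12  2.05  0.45  1.5  -0.63]
d cm [-1.44  0.67  9.53] rot deg [-0.15  0.1   0.23]
```

arm_command(
  deltas=[
    {"tx": -1.0, "ty": 0.6, "tz": 2, "ax": 0, "ay": 0, "az": 0.2, "gripper": 8.5},
    {"tx": -1.2, "ty": 0.6, "tz": 4.5, "ax": 0, "ay": 0, "az": 0.2, "gripper": 8.5},
    {"tx": -1.2, "ty": 0.6, "tz": 7, "ax": 0, "ay": 0, "az": 0.2, "gripper": 8.5},
    {"tx": -1.2, "ty": 0.6, "tz": 8.5, "ax": 0, "ay": 0, "az": 0.2, "gripper": 8.5},
    {"tx": -1.2, "ty": 0.6, "tz": 9.3, "ax": 0, "ay": 0, "az": 0.2, "gripper": 8.5},
  ],
)

```text
t: 2.1
tcp_pos: [414.4, -76.8, 37.5]
ee_rot: [[0.225, 0.966, 0.124], [0.837, -0.257, 0.484], [0.499, -0.005, -0.866]]
contact_force: [0.1, 0.6, 0.6]
finger_gap: 84.9
grip_force: 0.0
```

```bash
python3 go.py 446.5 33 0 74.9 0 0; python3 - <<'E'
from h import *
f=grab('wrist');cv2.imwrite('pics/w1.png',f['image'])
E
python3 go.py 446.5 33 0 74.9 0 0
```

```text
t 2.1 tcp [414.4 -76.8  37.5] F [0.1 0.6 0.6] gap 84.9 [-0.7   0.01  2.11  0.48  1.3  -0.64]
d cm [-0.48  0.24  0.  ] rot deg [-0.33  0.05  0.02]
t 2.15 tcp [414.3 -76.5  37.2] F [-0.8  0.4 -1.2] gap 85.0 [-0.7   0.01  2.11  0.49  1.3  -0.64]
d cm [-0.49  0.26 -0.03] rot deg [-0.34  0.04  0.02]
```

View pics/w1.png

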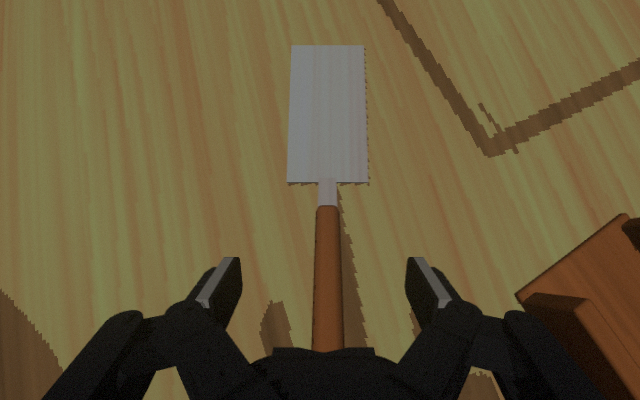

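The wrist picture shows the grip at about (328,290), midway between the open fingers (232 and 415). The blade is ahead at (292–364, 45–183), and the brown stand is at right. I close after a 5 mm correction.

arm_command(
  deltas=[
    {"tx": -0.4, "ty": 0.2, "tz": 0, "ax": 0, "ay": 0, "az": 0, "gripper": 8.5},
    {"tx": -0.5, "ty": 0.2, "tz": 0, "ax": 0, "ay": 0, "az": 0, "gripper": 4},
    {"tx": -0.5, "ty": 0.2, "tz": 0, "ax": 0, "ay": 0, "az": 0, "gripper": 2},
    {"tx": -0.5, "ty": 0.2, "tz": 0, "ax": 0, "ay": 0, "az": 0, "gripper": 1},
    {"tx": -0.5, "ty": 0.2, "tz": 0, "ax": 0, "ay": 0, "az": 0, "gripper": 0.5},
  ],
  grip_force=60,
)

```text
t: 2.65
tcp_pos: [416.5, -83.2, 37.0]
ee_rot: [[0.224, 0.966, 0.127], [0.838, -0.258, 0.481], [0.498, -0.001, -0.867]]
contact_force: [0.6, -0.5, -1.0]
finger_gap: 27.4
grip_force: 0.0
```

arm_command(
  deltas=[
    {"tx": 0, "ty": 0, "tz": 0, "ax": 0, "ay": 0, "az": 0, "gripper": 0.5},
    {"tx": 0, "ty": 0, "tz": 0, "ax": 0, "ay": 0, "az": 0, "gripper": 0.5},
    {"tx": 0, "ty": 0, "tz": 0, "ax": 0, "ay": 0, "az": 0, "gripper": 0.5},
    {"tx": 0, "ty": 0, "tz": 0, "ax": 0, "ay": 0, "az": 0, "gripper": 0.5},
    {"tx": 0, "ty": 0, "tz": 0, "ax": 0, "ay": 0, "az": 0, "gripper": 0.5},
  ],
  grip_force=110,
)

```text
t: 3.15
tcp_pos: [416.4, -83.0, 36.8]
ee_rot: [[0.224, 0.966, 0.127], [0.838, -0.258, 0.482], [0.498, -0.002, -0.867]]
contact_force: [-1.0, -2.5, 4.9]
finger_gap: 12.8
grip_force: 107.1
```

```bash
cat > wb.py <<'E'
# blade pose in tool frame from the wrist camera: 4 corners, PnP
from h import *
def blade(save=None):
    R,p,s=now(); f=grab('wrist'); im=f['image']; hsv=cv2.cvtColor(im,cv2.COLOR_BGR2HSV)
    m=((hsv[...,1]<50)&(hsv[...,2]>70)).astype(np.uint8); m[:, :240]=0;m[:,400:]=0;m[230:]=0
    m=cv2.morphologyEx(m,cv2.MORPH_OPEN,np.ones((25,25)))
    c=max(cv2.findContours(m,0,2)[0],key=cv2.contourArea)
    q=cv2.approxPolyDP(cv2.convexHull(c),8,True)[:,0].astype(float)
    if save: cv2.imwrite(save,im)
    print('corners',q.tolist())
    if len(q)!=4: return
    q=q[np.argsort(q[:,1])]; q=np.r_[q[:2][np.argsort(q[:2,0])],q[2:][np.argsort(q[2:,0])]]
    F=200/np.tan(np.radians(f['fov_y'])/2);K=np.array([[F,0,f['cx']],[0,F,f['cy']],[0,0,1.]])
    # image left = spatula +y
    o=np.array([(55,28,2),(55,-28,2),(-55,28,2),(-55,-28,2)],float)
    ok,rv,tv=cv2.solvePnP(o,q,K,np.array([f['k1'],0,0,0.]))
    T=np.array(f['T_tool_cam'])@np.r_[np.c_[cv2.Rodrigues(rv)[0],tv],[[0,0,0,1]]]
    W=np.r_[np.c_[R,p],[[0,0,0,1]]]@T
    print('t',s['t'],'F',np.round(s['contact_force'],1),'gap',round(s['finger_gap'],1),s['grip_force'],'tcp',p.round(1))
    print('spat world',W[:3,3].round(1),'yaw %.1f pitchdown %.1f'%(np.degrees(np.arctan2(W[1,0],W[0,0])),-np.degrees(np.arcsin(W[2,0]))),'roll %.1f'%np.degrees(np.arcsin(W[2,1])))
    Rn,pn=tool([0,0,0],0); print('nominal implied spat:',(R@Rn.T@(-pn)+p).round(1))
    return T
if __name__=='__main__': blade()
E
python3 wb.py; python3 go.py 446.5 33 0 74.9 0 0
```

```text
corners [[358.0, 38.0], [362.0, 173.0], [283.0, 173.0], [287.0, 38.0]]
t 3.15 F [-1.  -2.5  4.9] gap 12.8 107.08800315856934 tcp [416.4 -83.   36.8]
spat world [447.8  34.4  -5. ] yaw 75.0 pitchdown -1.9 roll 0.1
nominal implied spat: [446.9  31.4   1.5]
t 3.2 tcp [416.4 -83.   36.8] F [-2.  -2.6  5.1] gap 12.2 [-0.71  0.02  2.1   0.48  1.3  -0.65]
d cm [ 0.03 -0.11  0.22] rot deg [-0.16  0.13  0.09]
```

arm_command(
  deltas=[
    {"tx": 0.4, "ty": 0, "tz": -0.7, "ax": 0, "ay": 0, "az": 0, "gripper": 0.5},
    {"tx": 0.8, "ty": 0, "tz": -1.4, "ax": 0, "ay": 0, "az": 0, "gripper": 0.5},
    {"tx": 1.2, "ty": 0, "tz": -2.1, "ax": 0, "ay": 0, "az": 0, "gripper": 0.5},
    {"tx": 1.2, "ty": 0, "tz": -2.1, "ax": 0, "ay": 0, "az": 0, "gripper": 0.5},
    {"tx": 1.2, "ty": 0, "tz": -2.1, "ax": 0, "ay": 0, "az": 0, "gripper": 0.5},
  ],
)

```text
t: 3.7
tcp_pos: [416.5, -83.1, 61.1]
ee_rot: [[0.224, 0.966, 0.127], [0.838, -0.258, 0.481], [0.498, -0.001, -0.867]]
contact_force: [-0.4, -0.5, -1.1]
finger_gap: 12.7
grip_force: 107.3
```

```bash
python3 wb.py; python3 go.py 615 118 26 103.5
```

```text
corners [[358.0, 39.0], [362.0, 173.0], [284.0, 173.0], [287.0, 39.0]]
t 3.7 F [-0.4 -0.5 -1.1] gap 12.7 107.26973533630371 tcp [416.5 -83.1  61.1]
spat world [448.3  34.8  17.3] yaw 75.2 pitchdown -2.1 roll 0.4
nominal implied spat: [447.   31.3  25.7]
t 3.75 tcp [416.3 -82.9  60.8] F [-0.1 -0.4 -0.9] gap 12.4 [-0.71 -0.03  2.1   0.48  1.34 -0.63]
d cm [12.27 19.67  6.97] rot deg [ 14.1    0.1  -24.69]
```

arm_command(
  deltas=[
    {"tx": 2.0, "ty": 3.3, "tz": 1.2, "ax": 2.4, "ay": 0, "az": -4.1, "gripper": 0.5},
    {"tx": 4.1, "ty": 6.6, "tz": 2.3, "ax": 4.7, "ay": 0, "az": -8.2, "gripper": 0.5},
    {"tx": 6.8, "ty": 10.9, "tz": 3.9, "ax": 7.8, "ay": 0, "az": -13.7, "gripper": 0.5},
    {"tx": 9.5, "ty": 15.3, "tz": 5.4, "ax": 11, "ay": 0, "az": -19.2, "gripper": 0.5},
    {"tx": 12.3, "ty": 19.7, "tz": 7.0, "ax": 14.1, "ay": 0.1, "az": -24.7, "gripper": 0.5},
  ],
)

```text
t: 4.25
tcp_pos: [633.8, -0.2, 60.2]
ee_rot: [[-0.205, 0.971, -0.119], [0.841, 0.237, 0.486], [0.5, -0.0, -0.866]]
contact_force: [2.1, -1.6, -1.6]
finger_gap: 12.6
grip_force: 107.4
```

arm_command(
  deltas=[
    {"tx": 0, "ty": 0, "tz": 0, "ax": 0, "ay": 0, "az": 0, "gripper": 0.5},
    {"tx": 0, "ty": 0, "tz": 0, "ax": 0, "ay": 0, "az": 0, "gripper": 0.5},
    {"tx": 0, "ty": 0, "tz": 0, "ax": 0, "ay": 0, "az": 0, "gripper": 0.5},
    {"tx": 0, "ty": 0, "tz": 0, "ax": 0, "ay": 0, "az": 0, "gripper": 0.5},
    {"tx": 0, "ty": 0, "tz": 0, "ax": 0, "ay": 0, "az": 0, "gripper": 0.5},
  ],
)

```text
t: 4.75
tcp_pos: [631.6, -1.9, 62.0]
ee_rot: [[-0.201, 0.973, -0.115], [0.842, 0.232, 0.486], [0.5, 0.001, -0.866]]
contact_force: [0.5, 0.6, -1.5]
finger_gap: 12.8
grip_force: 107.7
```

```bash
python3 - <<'E'
from h import *
R,p,s=now(); f=grab('wrist');cv2.imwrite('pics/w2.png',f['image'])
E
python3 go.py 615 118 1.5 103.5
```

```text
t 4.8 tcp [631.8  -1.9  62.1] F [-0.1 -0.  -1.3] gap 12.3 [-0.33  0.57  1.37  0.44  1.5  -0.66]
d cm [-1.1   1.16  2.31] rot deg [ 0.09  0.02 -0.05]
```

View pics/w2.png

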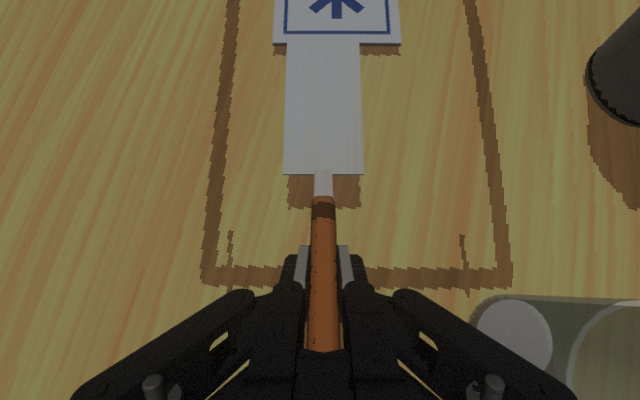

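The wrist picture shows the blade at (284–364, up to 43) square to the tile. The tile's rear edge is at row 43, columns 273–401 (middle 337, against the blade's 323). I shift right by 11 mm and lower to a few mm.

arm_command(
  deltas=[
    {"tx": -0.2, "ty": 0.4, "tz": 0.3, "ax": 0, "ay": 0, "az": 0, "gripper": 0.5},
    {"tx": -0.4, "ty": 0.8, "tz": 0.8, "ax": 0, "ay": 0, "az": 0, "gripper": 0.5},
    {"tx": -0.7, "ty": 1.1, "tz": 1.4, "ax": 0, "ay": 0, "az": 0, "gripper": 0.5},
    {"tx": -0.9, "ty": 1.1, "tz": 2.0, "ax": 0, "ay": 0, "az": 0, "gripper": 0.5},
    {"tx": -0.9, "ty": 1.1, "tz": 2.0, "ax": 0, "ay": 0, "az": 0, "gripper": 0.5},
  ],
)

```text
t: 5.3
tcp_pos: [641.5, 4.2, 37.3]
ee_rot: [[-0.201, 0.972, -0.119], [0.842, 0.234, 0.487], [0.501, -0.002, -0.865]]
contact_force: [0.3, -0.3, -1.0]
finger_gap: 12.7
grip_force: 107.9
```

```bash
python3 go.py 615 118 1.5 103.5
```

```text
t 5.3 tcp [641.5   4.2  37.3] F [ 0.3 -0.3 -1. ] gap 12.7 [-0.31  0.63  1.34  0.44  1.47 -0.66]
d cm [-0.18  0.08 -0.02] rot deg [-0.12 -0.09 -0.05]
```

arm_command(
  deltas=[
    {"tx": -0.1, "ty": 0.05, "tz": 0, "ax": 0, "ay": -0.2, "az": 0, "gripper": 0.5},
    {"tx": -0.1, "ty": 0.05, "tz": 0, "ax": 0, "ay": -0.3, "az": 0, "gripper": 0.5},
    {"tx": -0.1, "ty": 0.05, "tz": 0, "ax": 0, "ay": -0.4, "az": 0, "gripper": 0.5},
    {"tx": -0.1, "ty": 0.05, "tz": 0, "ax": 0, "ay": -0.5, "az": 0, "gripper": 0.5},
    {"tx": -0.1, "ty": 0.05, "tz": 0, "ax": 0, "ay": -0.5, "az": 0, "gripper": 0.5},
  ],
)

```text
t: 5.8
tcp_pos: [643.3, 2.9, 38.9]
ee_rot: [[-0.203, 0.972, -0.115], [0.846, 0.234, 0.479], [0.492, 0.0, -0.87]]
contact_force: [-0.6, 0.1, -2.2]
finger_gap: 12.7
grip_force: 107.9
```

```bash
python3 go.py 615 118 1.5 103.5
```

```text
t 5.8 tcp [643.3   2.9  38.9] F [-0.6  0.1 -2.2] gap 12.7 [-0.31  0.62  1.34  0.44  1.47 -0.66]
d cm [-0.11 -0.07  0.21] rot deg [0.01 0.5  0.02]
```

arm_command(
  deltas=[
    {"tx": -0.05, "ty": -0.05, "tz": 0.06, "ax": 0, "ay": 0, "az": 0, "gripper": 0.5},
    {"tx": -0.1, "ty": -0.05, "tz": 0.12, "ax": 0, "ay": 0, "az": 0, "gripper": 0.5},
    {"tx": -0.1, "ty": -0.05, "tz": 0.16, "ax": 0, "ay": 0, "az": 0, "gripper": 0.5},
    {"tx": -0.1, "ty": -0.05, "tz": 0.16, "ax": 0, "ay": 0, "az": 0, "gripper": 0.5},
    {"tx": -0.1, "ty": -0.05, "tz": 0.16, "ax": 0, "ay": 0, "az": 0, "gripper": 0.5},
  ],
)

```text
t: 6.3
tcp_pos: [643.1, 2.5, 37.2]
ee_rot: [[-0.203, 0.972, -0.114], [0.846, 0.233, 0.479], [0.492, 0.001, -0.87]]
contact_force: [1.4, -2.2, 3.8]
finger_gap: 12.6
grip_force: 108.3
```

```bash
python3 go.py 615 118 1.5 103.5
```

```text
t 6.3 tcp [643.1   2.5  37.2] F [ 1.4 -2.2  3.8] gap 12.6 [-0.31  0.63  1.35  0.44  1.47 -0.66]
d cm [ 0.01 -0.03  0.07] rot deg [0.04 0.5  0.01]
```

arm_command(
  deltas=[
    {"tx": 0.4, "ty": 0, "tz": 0.23, "ax": 0, "ay": 0, "az": 0, "gripper": 0.5},
    {"tx": 1.1, "ty": 0, "tz": 0.62, "ax": 0, "ay": 0, "az": 0, "gripper": 0.5},
    {"tx": 1.9, "ty": 0, "tz": 1.07, "ax": 0, "ay": 0, "az": 0, "gripper": 0.5},
    {"tx": 2.7, "ty": 0, "tz": 1.53, "ax": 0, "ay": 0, "az": 0, "gripper": 0.5},
    {"tx": 3.48, "ty": 0, "tz": 1.97, "ax": 0, "ay": 0, "az": 0, "gripper": 0.5},
  ],
)

```text
t: 6.8
tcp_pos: [633.4, 42.4, 37.1]
ee_rot: [[-0.204, 0.972, -0.115], [0.846, 0.234, 0.479], [0.492, 0.001, -0.87]]
contact_force: [1.7, -6.3, 5.8]
finger_gap: 12.4
grip_force: 108.8
```

```bash
python3 go.py 581.9 256 1.5 103.5
```

```text
t 6.8 tcp [633.4  42.4  37.1] F [ 1.7 -6.3  5.8] gap 12.4 [-0.26  0.58  1.41  0.45  1.43 -0.62]
d cm [ 8.78 -0.02  5.03] rot deg [0.02 0.51 0.03]
```

arm_command(
  deltas=[
    {"tx": 0.87, "ty": 0, "tz": 0.49, "ax": 0, "ay": 0, "az": 0, "gripper": 0.5},
    {"tx": 1.74, "ty": 0, "tz": 0.98, "ax": 0, "ay": 0, "az": 0, "gripper": 0.5},
    {"tx": 2.6, "ty": 0, "tz": 1.47, "ax": 0, "ay": 0, "az": 0, "gripper": 0.5},
    {"tx": 3.4, "ty": 0, "tz": 1.92, "ax": 0, "ay": 0, "az": 0, "gripper": 0.5},
    {"tx": 4.2, "ty": 0, "tz": 2.38, "ax": 0, "ay": 0, "az": 0, "gripper": 0.5},
  ],
)

```text
t: 7.3
tcp_pos: [622.2, 89.3, 37.1]
ee_rot: [[-0.204, 0.972, -0.114], [0.846, 0.234, 0.479], [0.492, 0.001, -0.871]]
contact_force: [1.1, -6.0, 5.0]
finger_gap: 12.7
grip_force: 108.8
```

```bash
python3 go.py 581.9 256 1.5 103.5; python3 - <<'E'
from h import *
a=grab('wrist');b=grab('top')['image']
cv2.imwrite('pics/c.png',np.vstack([cv2.resize(a['image'][:230,160:480],None,fx=1.5,fy=1.3),cv2.resize(b[130:210,225:345],None,fx=4,fy=3.5,interpolation=2)]))
E
```

```text
t 7.3 tcp [622.2  89.3  37.1] F [ 1.1 -6.   5. ] gap 12.7 [-0.2   0.54  1.47  0.47  1.39 -0.58]
d cm [ 4.59 -0.02  2.66] rot deg [0.03 0.52 0.03]
```

View pics/c.png

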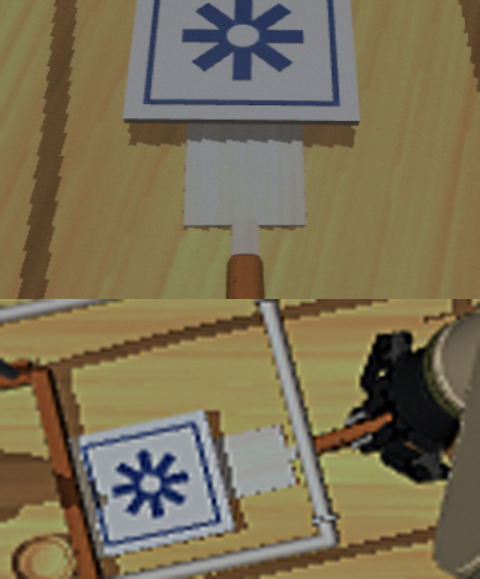

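The picture shows the tile pushed up near the board and square to the blade. The blade is about half under it and laterally centred (244 against 241). I continue forward.

arm_command(
  deltas=[
    {"tx": 0.6, "ty": 0, "tz": 0.34, "ax": 0, "ay": 0, "az": 0, "gripper": 0.5},
    {"tx": 1.2, "ty": 0, "tz": 0.68, "ax": 0, "ay": 0, "az": 0, "gripper": 0.5},
    {"tx": 1.9, "ty": 0, "tz": 1.07, "ax": 0, "ay": 0, "az": 0, "gripper": 0.5},
    {"tx": 2.6, "ty": 0, "tz": 1.47, "ax": 0, "ay": 0, "az": 0, "gripper": 0.5},
    {"tx": 3.2, "ty": 0, "tz": 1.81, "ax": 0, "ay": 0, "az": 0, "gripper": 0.5},
  ],
)

```text
t: 7.9
tcp_pos: [613.9, 124.2, 37.1]
ee_rot: [[-0.203, 0.972, -0.114], [0.847, 0.233, 0.478], [0.492, 0.001, -0.871]]
contact_force: [2.5, -6.7, 5.2]
finger_gap: 12.7
grip_force: 109.4
```

```bash
cat > vis.py <<'E'
# visible blade length behind the tile, from wrist view (blade rear edge vs tile rear edge)
from h import *
R,p,s=now();f=grab('wrist');im=f['image'];cv2.imwrite('pics/vis.png',im)
hsv=cv2.cvtColor(im,cv2.COLOR_BGR2HSV)
for v in range(60,200,5): print(v,im[v,323].tolist(),end=' ')
E
python3 vis.py; python3 go.py 581.9 256 1.5 103.5
```

```text
60 [136, 128, 123] 65 [140, 134, 132] 70 [139, 135, 133] 75 [140, 136, 133] 80 [95, 61, 49] 85 [95, 60, 47] 90 [91, 56, 45] 95 [92, 58, 46] 100 [95, 59, 45] 105 [96, 63, 51] 110 [141, 139, 136] 115 [138, 136, 132] 120 [143, 140, 136] 125 [104, 78, 68] 130 [140, 136, 135] 135 [141, 138, 137] 140 [138, 136, 134] 145 [81, 84, 87] 150 [79, 83, 88] 155 [133, 135, 133] 160 [136, 140, 137] 165 [134, 138, 135] 170 [126, 131, 135] 175 [122, 128, 131] 180 [125, 130, 134] 185 [126, 130, 136] 190 [125, 132, 135] 195 [69, 82, 97] t 7.95 tcp [613.5 125.3  37.1] F [ 2.6 -1.8  3.9] gap 12.7 [-0.15  0.51  1.5   0.49  1.36 -0.54]
d cm [ 1.37 -0.03  0.83] rot deg [0.03 0.5  0.03]
```

arm_command(
  deltas=[
    {"tx": 0.3, "ty": 0, "tz": 0.17, "ax": 0, "ay": 0, "az": 0, "gripper": 0.5},
    {"tx": 0.6, "ty": 0, "tz": 0.34, "ax": 0, "ay": 0, "az": 0, "gripper": 0.5},
    {"tx": 0.8, "ty": 0, "tz": 0.45, "ax": 0, "ay": 0, "az": 0, "gripper": 0.5},
    {"tx": 0.95, "ty": 0, "tz": 0.54, "ax": 0, "ay": 0, "az": 0, "gripper": 0.5},
    {"tx": 0.95, "ty": 0, "tz": 0.54, "ax": 0, "ay": 0, "az": 0, "gripper": 0.5},
  ],
)

```text
t: 8.45
tcp_pos: [611.3, 134.8, 37.1]
ee_rot: [[-0.204, 0.972, -0.114], [0.846, 0.233, 0.479], [0.492, 0.001, -0.871]]
contact_force: [3.0, -5.1, 5.8]
finger_gap: 12.4
grip_force: 109.7
```

```bash
python3 - <<'E'
from h import *
R,p,s=now();f=grab('wrist');im=f['image']
a=im[:,323].astype(int);print([(v,a[v].tolist()) for v in range(140,182,2)])
x=lambda v,z:(onz(f,323,v,z,(R,p))-p)@np.array([-.2334,.9724,0])
for v in (148,152,156,160,164): print(v,'tile top rear edge at z~10:',x(v,10))
for v in(170,172,174,176): print(v,'blade rear z2',x(v,2), 'z3',x(v,3))
E
python3 go.py 581.9 256 1.5 103.5
```

```text
[(140, [103, 78, 72]), (142, [92, 58, 47]), (144, [109, 99, 94]), (146, [141, 138, 137]), (148, [137, 136, 132]), (150, [139, 138, 136]), (152, [138, 136, 135]), (154, [141, 138, 136]), (156, [139, 138, 135]), (158, [47, 50, 53]), (160, [77, 81, 86]), (162, [77, 79, 83]), (164, [77, 80, 84]), (166, [81, 82, 86]), (168, [88, 93, 96]), (170, [126, 131, 136]), (172, [123, 129, 134]), (174, [125, 130, 134]), (176, [126, 131, 136]), (178, [124, 129, 131]), (180, [125, 132, 135])]
148 tile top rear edge at z~10: 78.47516642825592
152 tile top rear edge at z~10: 75.64104279341286
156 tile top rear edge at z~10: 72.82515858697408
160 tile top rear edge at z~10: 70.0272207370049
164 tile top rear edge at z~10: 67.24694174514927
170 blade rear z2 65.74235827658175 z3 65.41319073949781
172 blade rear z2 64.31072147109471 z3 63.98916093915078
174 blade rear z2 62.883478398421765 z3 62.569501525509374
176 blade rear z2 61.460594068063955 z3 61.154177693996836
t 8.5 tcp [611.3 134.9  37.1] F [ 2.  -4.4  5.2] gap 12.6 [-0.13  0.51  1.51  0.49  1.35 -0.53]
d cm [ 0.51 -0.03  0.35] rot deg [0.04 0.51 0.02]
```

arm_command(
  deltas=[
    {"tx": 0.0, "ty": 0, "tz": -0.1, "ax": 0, "ay": 0.3, "az": 0, "gripper": 0.5},
    {"tx": 0.05, "ty": 0, "tz": -0.25, "ax": 0, "ay": 0.6, "az": 0, "gripper": 0.5},
    {"tx": 0.15, "ty": 0, "tz": -0.43, "ax": 0, "ay": 0.8, "az": 0, "gripper": 0.5},
    {"tx": 0.25, "ty": 0, "tz": -0.65, "ax": 0, "ay": 1, "az": 0, "gripper": 0.5},
    {"tx": 0.4, "ty": 0, "tz": -0.9, "ax": 0, "ay": 1, "az": 0, "gripper": 0.5},
  ],
)

```text
t: 9.0
tcp_pos: [610.7, 134.0, 46.1]
ee_rot: [[-0.201, 0.972, -0.12], [0.838, 0.234, 0.494], [0.508, -0.001, -0.861]]
contact_force: [0.2, -0.4, -2.8]
finger_gap: 12.8
grip_force: 108.1
```

```bash
python3 go.py 581.9 256 20 103.5;python3 - <<'E'
from h import *
b=grab('top')['image'];a=grab('wrist')['image']
cv2.imwrite('pics/d.png',np.vstack([cv2.resize(a[:230,160:480],None,fx=1.5,fy=1.3),cv2.resize(b[130:210,225:345],None,fx=4,fy=3.5,interpolation=2)]))
E
```

```text
t 9.0 tcp [610.7 134.   46.1] F [ 0.2 -0.4 -2.8] gap 12.8 [-0.14  0.5   1.51  0.5   1.37 -0.54]
d cm [ 1.05  0.05 -0.43] rot deg [-0.07 -0.54 -0.03]
```

View pics/d.png

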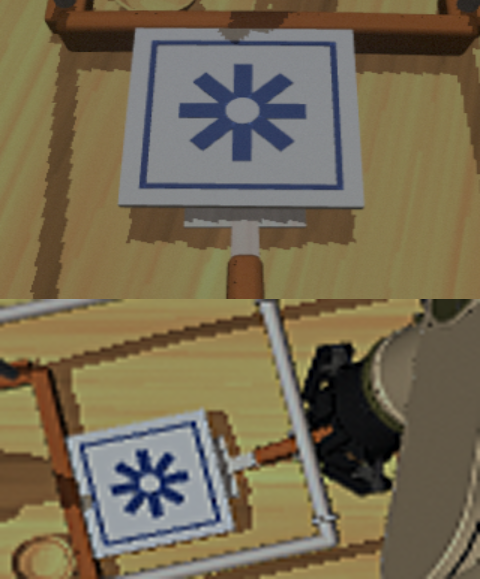

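The picture shows the tile level on the blade, off the ledge, with about 8 mm of blade showing behind it. The gripper clears the bar.

arm_command(
  deltas=[
    {"tx": 0.2, "ty": 0, "tz": -0.34, "ax": 0, "ay": 0, "az": 0, "gripper": 0.5},
    {"tx": 0.46, "ty": 0, "tz": -0.77, "ax": 0, "ay": 0, "az": 0, "gripper": 0.5},
    {"tx": 0.66, "ty": 0, "tz": -1.12, "ax": 0, "ay": 0, "az": 0, "gripper": 0.5},
    {"tx": 0.3, "ty": 0, "tz": -1.32, "ax": 0, "ay": 0, "az": 0, "gripper": 0.5},
    {"tx": -0.3, "ty": 0, "tz": -1.68, "ax": 0, "ay": 0, "az": 0, "gripper": 0.5},
  ],
)

```text
t: 9.6
tcp_pos: [614.0, 123.1, 59.8]
ee_rot: [[-0.202, 0.972, -0.118], [0.838, 0.234, 0.494], [0.508, 0.001, -0.862]]
contact_force: [0.2, 0.0, -2.3]
finger_gap: 12.8
grip_force: 108.2
```

arm_command(
  deltas=[
    {"tx": -0.6, "ty": 0, "tz": -0.9, "ax": 0, "ay": 0, "az": 0, "gripper": 0.5},
    {"tx": -1.3, "ty": 0, "tz": -2.1, "ax": 0, "ay": 0, "az": 0, "gripper": 0.5},
    {"tx": -2.0, "ty": 0, "tz": -3.3, "ax": 0, "ay": 0, "az": 0, "gripper": 0.5},
    {"tx": -2.6, "ty": 0, "tz": -4.5, "ax": 0, "ay": 0, "az": 0, "gripper": 0.5},
    {"tx": -3.2, "ty": 0, "tz": -5.5, "ax": 0, "ay": 0, "az": 0, "gripper": 0.5},
  ],
)

```text
t: 10.1
tcp_pos: [627.5, 67.7, 91.8]
ee_rot: [[-0.201, 0.973, -0.117], [0.838, 0.233, 0.494], [0.507, 0.001, -0.862]]
contact_force: [0.1, -0.3, -2.5]
finger_gap: 12.6
grip_force: 108.1
```

```bash
python3 go.py 625 75 65 104
```

```text
t 10.1 tcp [627.5  67.7  91.8] F [ 0.1 -0.3 -2.5] gap 12.6 [-0.23  0.5   1.42  0.47  1.49 -0.57]
d cm [-9.13  0.03 -6.33] rot deg [ 0.32 -0.48 -0.43]
```

```bash
python3 go.py 597.1 -179.7 74 107.6 -0.4
```

```text
t 10.1 tcp [627.5  67.7  91.8] F [ 0.1 -0.3 -2.5] gap 12.6 [-0.23  0.5   1.42  0.47  1.49 -0.57]
d cm [-29.5   -7.86 -19.28] rot deg [ 2.15 -0.08 -3.54]
```

arm_command(
  deltas=[
    {"tx": -1.15, "ty": -0.2, "tz": -0.75, "ax": 0.1, "ay": 0, "az": -0.15, "gripper": 0.5},
    {"tx": -2.45, "ty": -0.5, "tz": -1.6, "ax": 0.2, "ay": 0, "az": -0.3, "gripper": 0.5},
    {"tx": -3.9, "ty": -0.9, "tz": -2.55, "ax": 0.3, "ay": 0, "az": -0.5, "gripper": 0.5},
    {"tx": -5.5, "ty": -1.4, "tz": -3.6, "ax": 0.4, "ay": 0, "az": -0.7, "gripper": 0.5},
    {"tx": -7.1, "ty": -1.9, "tz": -4.65, "ax": 0.5, "ay": 0, "az": -0.9, "gripper": 0.5},
  ],
)

```text
t: 10.6
tcp_pos: [627.8, -19.5, 94.4]
ee_rot: [[-0.216, 0.968, -0.128], [0.834, 0.251, 0.492], [0.508, -0.0, -0.861]]
contact_force: [-0.1, -0.7, -2.7]
finger_gap: 12.1
grip_force: 108.2
```

arm_command(
  deltas=[
    {"tx": -1.7, "ty": -0.45, "tz": -1.1, "ax": 0.1, "ay": 0, "az": -0.2, "gripper": 0.5},
    {"tx": -3.4, "ty": -0.9, "tz": -2.2, "ax": 0.2, "ay": 0, "az": -0.4, "gripper": 0.5},
    {"tx": -5.1, "ty": -1.35, "tz": -3.3, "ax": 0.4, "ay": 0, "az": -0.6, "gripper": 0.5},
    {"tx": -6.8, "ty": -1.8, "tz": -4.4, "ax": 0.5, "ay": 0, "az": -0.8, "gripper": 0.5},
    {"tx": -8.5, "ty": -2.25, "tz": -5.5, "ax": 0.6, "ay": 0, "az": -1, "gripper": 0.5},
  ],
)

```text
t: 11.1
tcp_pos: [631.7, -123.2, 98.9]
ee_rot: [[-0.233, 0.963, -0.137], [0.829, 0.27, 0.489], [0.508, 0.0, -0.862]]
contact_force: [0.0, -0.2, -4.0]
finger_gap: 12.7
grip_force: 108.2
```

```bash
python3 go.py 597.1 -179.7 74 107.6 -0.4
```

```text
t 11.1 tcp [ 631.7 -123.2   98.9] F [ 0.  -0.2 -4. ] gap 12.7 [-0.48  0.65  1.19  0.38  1.67 -0.79]
d cm [-13.62  -4.46  -9.12] rot deg [ 0.99 -0.11 -1.63]
```

arm_command(
  deltas=[
    {"tx": -1.7, "ty": -0.55, "tz": -1.13, "ax": 0.1, "ay": 0, "az": -0.2, "gripper": 0.5},
    {"tx": -3.35, "ty": -1.1, "tz": -2.25, "ax": 0.2, "ay": 0, "az": -0.4, "gripper": 0.5},
    {"tx": -5.0, "ty": -1.65, "tz": -3.35, "ax": 0.4, "ay": 0, "az": -0.6, "gripper": 0.5},
    {"tx": -6.6, "ty": -2.15, "tz": -4.4, "ax": 0.5, "ay": 0, "az": -0.8, "gripper": 0.5},
    {"tx": -8.0, "ty": -2.6, "tz": -5.35, "ax": 0.6, "ay": 0, "az": -1, "gripper": 0.5},
  ],
)

```text
t: 11.6
tcp_pos: [632.4, -223.0, 104.2]
ee_rot: [[-0.25, 0.957, -0.147], [0.825, 0.29, 0.486], [0.508, 0.0, -0.862]]
contact_force: [-1.1, -0.2, -3.9]
finger_gap: 12.7
grip_force: 108.2
```

arm_command(
  deltas=[
    {"tx": -1.2, "ty": -0.4, "tz": -0.8, "ax": 0.1, "ay": 0, "az": -0.2, "gripper": 0.5},
    {"tx": -2.3, "ty": -0.75, "tz": -1.5, "ax": 0.2, "ay": 0, "az": -0.3, "gripper": 0.5},
    {"tx": -3.2, "ty": -1.05, "tz": -2.1, "ax": 0.2, "ay": 0, "az": -0.4, "gripper": 0.5},
    {"tx": -3.9, "ty": -1.25, "tz": -2.6, "ax": 0.3, "ay": 0, "az": -0.5, "gripper": 0.5},
    {"tx": -4.3, "ty": -1.4, "tz": -2.9, "ax": 0.3, "ay": 0, "az": -0.5, "gripper": 0.5},
  ],
)

```text
t: 12.1
tcp_pos: [634.2, -275.4, 107.3]
ee_rot: [[-0.258, 0.954, -0.152], [0.822, 0.299, 0.485], [0.508, 0.0, -0.861]]
contact_force: [0.5, -0.3, -3.6]
finger_gap: 12.8
grip_force: 108.2
```

arm_command(
  deltas=[
    {"tx": 0, "ty": 0, "tz": 0, "ax": 0, "ay": 0, "az": 0, "gripper": 0.5},
    {"tx": 0, "ty": 0, "tz": 0, "ax": 0, "ay": 0, "az": 0, "gripper": 0.5},
    {"tx": 0, "ty": 0, "tz": 0, "ax": 0, "ay": 0, "az": 0, "gripper": 0.5},
    {"tx": 0, "ty": 0, "tz": 0, "ax": 0, "ay": 0, "az": 0, "gripper": 0.5},
    {"tx": 0, "ty": 0, "tz": 0, "ax": 0, "ay": 0, "az": 0, "gripper": 0.5},
  ],
)

```text
t: 12.6
tcp_pos: [634.4, -273.9, 107.6]
ee_rot: [[-0.259, 0.954, -0.152], [0.822, 0.3, 0.484], [0.508, 0.0, -0.862]]
contact_force: [-0.2, 0.8, -3.1]
finger_gap: 12.3
grip_force: 108.2
```

```bash
python3 go.py 597.1 -179.7 74 107.6 -0.4; python3 - <<'E'
from h import *
import pickle
R,p,s=now();w=grab('wrist');t=grab('top');sc=grab('scene')
pickle.dump((R,p,w,t,sc),open('f1.pkl','wb'))
im=np.zeros((590,640,3),np.uint8)
im[:290]=cv2.resize(w['image'][:290],(640,290))
im[290:,:320]=cv2.resize(t['image'][139:214,360:440],(320,300),interpolation=2)
im[290:,320:]=cv2.resize(sc['image'][230:305,260:340],(320,300),interpolation=2)
cv2.imwrite('pics/e.png',im)
E
```

```text
t 12.6 tcp [ 634.4 -273.9  107.6] F [-0.2  0.8 -3.1] gap 12.3 [-0.64  0.86  0.86  0.32  1.85 -0.92]
d cm [-1.49 -0.7  -0.95] rot deg [ 0.07 -0.11 -0.1 ]
```

View pics/e.png

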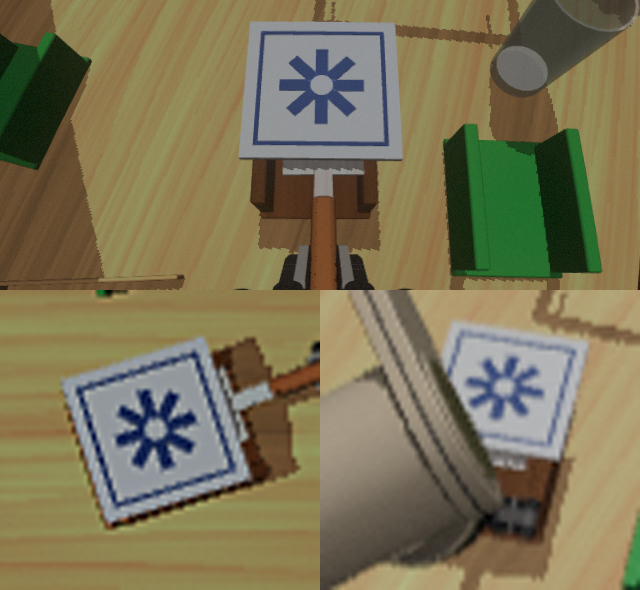

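The composite shows:
- Wrist: tile corners (250,22), (391,24), (403,160), (239,158), over the brown stand. The stand's rear base corners are about (252,217) and (377,217), with the runner outer faces at u≈250 and 378.
- Top and scene: the tile is square over the stand and slightly too far toward the robot's left (+y).

```bash
python3 - <<'E'
from h import *
import pickle
R,p,w,t,sc=pickle.load(open('f1.pkl','rb'))
S=np.array([594.6,-171.8]);a=np.radians(107.6);M=np.array([[np.cos(a),np.sin(a)],[-np.sin(a),np.cos(a)]])
st=lambda P:(M@(P[:2]-S)).round(1)
for z in(0,6): print('base rear',z,[st(onz(w,u,217,z,(R,p))) for u in(252,377)])
print('runner outer, z25',[st(onz(w,u,190,25,(R,p))) for u in(251,378)])
T=[onz(w,u,v,82,(R,p)) for u,v in[(250,22),(391,24),(403,160),(239,158)]]
print('tile',[st(x) for x in T],st(np.mean(T,0)))
T2=[onz(t,360+u/4,139+(v-290)/4,82) for u,v in[(62,380),(207,338),(252,482),(108,526)]]
print('tile top cam',[st(x) for x in T2],st(np.mean(T2,0)))
T3=[onz(sc,260+(u-320)/4,230+(v-290)/4,82) for u,v in[(452,322),(588,343),(556,460)]]
print('tile scene',[st(x) for x in T3],'c',st((T3[0]+T3[2])/2))
E
```

```text
base rear 0 [array([-62.7,  57.8]), array([-63. , -57.3])]
base rear 6 [array([-63.7,  56.3]), array([-64. , -56.2])]
runner outer, z25 [array([-43.7,  53.6]), array([-44. , -54.4])]
tile [array([72.4, 47.3]), array([ 70.3, -59.3]), array([-39.1, -60.6]), array([-37.4,  48. ])] [16.6 -6.1]
tile top cam [array([ 72.7, -60. ]), array([-37.4, -56.4]), array([-33.9,  53.8]), array([75.1, 51.8])] [19.1 -2.7]
tile scene [array([70.6, 46.2]), array([ 69.9, -62.5]), array([-40.8, -59.8])] c [14.9 -6.8]
```

arm_command(
  deltas=[
    {"tx": -0.3, "ty": -0.1, "tz": -0.18, "ax": 0, "ay": 0, "az": 0, "gripper": 0.5},
    {"tx": -0.7, "ty": -0.25, "tz": -0.41, "ax": 0, "ay": 0, "az": 0, "gripper": 0.5},
    {"tx": -1.1, "ty": -0.4, "tz": -0.65, "ax": 0, "ay": 0, "az": 0, "gripper": 0.5},
    {"tx": -1.35, "ty": -0.5, "tz": -0.8, "ax": 0, "ay": 0, "az": 0, "gripper": 0.5},
    {"tx": -1.46, "ty": -0.55, "tz": -0.86, "ax": 0, "ay": 0, "az": 0, "gripper": 0.5},
  ],
)

```text
t: 13.25
tcp_pos: [634.0, -292.9, 107.4]
ee_rot: [[-0.258, 0.954, -0.152], [0.822, 0.299, 0.484], [0.508, 0.0, -0.862]]
contact_force: [-0.2, 0.2, -2.7]
finger_gap: 12.0
grip_force: 108.2
```

arm_command(
  deltas=[
    {"tx": -0.1, "ty": 0, "tz": 0.17, "ax": 0, "ay": 0, "az": 0, "gripper": 0.5},
    {"tx": -0.3, "ty": 0, "tz": 0.5, "ax": 0, "ay": 0, "az": 0, "gripper": 0.5},
    {"tx": -0.55, "ty": 0, "tz": 0.93, "ax": 0, "ay": 0, "az": 0, "gripper": 0.5},
    {"tx": -0.8, "ty": 0, "tz": 1.35, "ax": 0, "ay": 0, "az": 0, "gripper": 0.5},
    {"tx": -0.95, "ty": 0, "tz": 1.6, "ax": 0, "ay": 0, "az": 0, "gripper": 0.5},
  ],
)

```text
t: 13.75
tcp_pos: [633.8, -291.9, 87.8]
ee_rot: [[-0.258, 0.954, -0.153], [0.821, 0.3, 0.485], [0.509, -0.001, -0.861]]
contact_force: [0.0, -0.3, -1.9]
finger_gap: 12.5
grip_force: 108.2
```

```bash
python3 go.py 597.1 -179.7 44.5 107.6 -0.4; python3 - <<'E'
from h import *
R,p,s=now();w=grab('wrist');t=grab('top')
im=np.zeros((590,640,3),np.uint8)
im[:290]=cv2.resize(w['image'][:290],(640,290))
im[290:,:320]=cv2.resize(t['image'][139:214,360:440],(320,300),interpolation=2)
cv2.imwrite('pics/g.png',im)
Rr,pr=tool([0,0,0],0); print('nominal spat',(p-R@Rr.T@pr).round(1))
E
```

```text
t 13.75 tcp [ 633.8 -291.9   87.8] F [ 0.  -0.3 -1.9] gap 12.5 [-0.65  0.91  0.82  0.31  1.84 -0.94]
d cm [-0.52 -0.11  0.74] rot deg [ 0.04 -0.17 -0.15]
nominal spat [ 598.1 -178.5   53.9]
```

View pics/g.png

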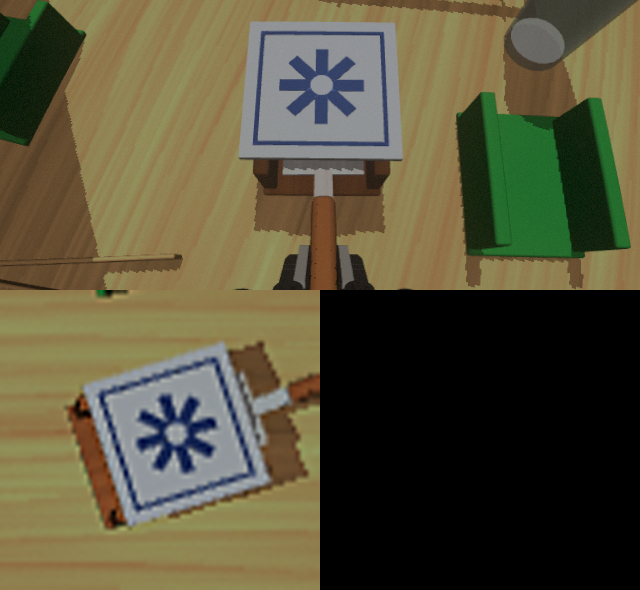

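The wrist view shows the runners at u 253–278 and 364–390. The blade (283–360) is centred in the gap and the tile is centred at 321. The top view shows it square. I descend slowly.

arm_command(
  deltas=[
    {"tx": -0.08, "ty": 0, "tz": 0.14, "ax": 0, "ay": 0, "az": 0, "gripper": 0.5},
    {"tx": -0.18, "ty": 0, "tz": 0.3, "ax": 0, "ay": 0, "az": 0, "gripper": 0.5},
    {"tx": -0.28, "ty": 0, "tz": 0.47, "ax": 0, "ay": 0, "az": 0, "gripper": 0.5},
    {"tx": -0.35, "ty": 0, "tz": 0.6, "ax": 0, "ay": 0, "az": 0, "gripper": 0.5},
    {"tx": -0.4, "ty": 0, "tz": 0.68, "ax": 0, "ay": 0, "az": 0, "gripper": 0.5},
  ],
)

```text
t: 14.35
tcp_pos: [634.1, -292.2, 80.7]
ee_rot: [[-0.258, 0.954, -0.152], [0.822, 0.3, 0.485], [0.508, -0.0, -0.861]]
contact_force: [-0.1, -0.1, -2.8]
finger_gap: 12.4
grip_force: 108.2
```

arm_command(
  deltas=[
    {"tx": -0.05, "ty": 0, "tz": 0.08, "ax": 0, "ay": 0, "az": 0, "gripper": 0.5},
    {"tx": -0.1, "ty": 0, "tz": 0.16, "ax": 0, "ay": 0, "az": 0, "gripper": 0.5},
    {"tx": -0.15, "ty": 0, "tz": 0.25, "ax": 0, "ay": 0, "az": 0, "gripper": 0.5},
    {"tx": -0.2, "ty": 0, "tz": 0.33, "ax": 0, "ay": 0, "az": 0, "gripper": 0.5},
    {"tx": -0.25, "ty": 0, "tz": 0.42, "ax": 0, "ay": 0, "az": 0, "gripper": 0.5},
  ],
)

```text
t: 14.85
tcp_pos: [634.2, -292.3, 76.3]
ee_rot: [[-0.258, 0.954, -0.152], [0.822, 0.3, 0.484], [0.508, 0.0, -0.862]]
contact_force: [0.3, 0.8, -0.3]
finger_gap: 12.4
grip_force: 108.2
```

```bash
python3 go.py 597.1 -179.7 25 107.6 -0.4
```

```text
t 14.85 tcp [ 634.2 -292.3   76.3] F [ 0.3  0.8 -0.3] gap 12.4 [-0.65  0.92  0.83  0.31  1.83 -0.95]
d cm [-0.88 -0.13  1.46] rot deg [ 0.09 -0.11 -0.12]
```

arm_command(
  deltas=[
    {"tx": -0.05, "ty": 0, "tz": 0.08, "ax": 0, "ay": 0, "az": 0, "gripper": 0.5},
    {"tx": -0.1, "ty": 0, "tz": 0.17, "ax": 0, "ay": 0, "az": 0, "gripper": 0.5},
    {"tx": -0.16, "ty": 0, "tz": 0.28, "ax": 0, "ay": 0, "az": 0, "gripper": 0.5},
    {"tx": -0.24, "ty": 0, "tz": 0.4, "ax": 0, "ay": 0, "az": 0, "gripper": 0.5},
    {"tx": -0.32, "ty": 0, "tz": 0.55, "ax": 0, "ay": 0, "az": 0, "gripper": 0.5},
  ],
)

```text
t: 15.35
tcp_pos: [634.1, -292.2, 69.6]
ee_rot: [[-0.258, 0.954, -0.152], [0.822, 0.3, 0.484], [0.508, 0.0, -0.862]]
contact_force: [0.4, -0.4, -1.5]
finger_gap: 12.7
grip_force: 108.2
```

arm_command(
  deltas=[
    {"tx": -0.1, "ty": 0, "tz": 0.17, "ax": 0, "ay": 0, "az": 0, "gripper": 0.5},
    {"tx": -0.25, "ty": 0, "tz": 0.43, "ax": 0, "ay": 0, "az": 0, "gripper": 0.5},
    {"tx": -0.4, "ty": 0, "tz": 0.7, "ax": 0, "ay": 0, "az": 0, "gripper": 0.5},
    {"tx": -0.5, "ty": 0, "tz": 0.86, "ax": 0, "ay": 0, "az": 0, "gripper": 0.5},
    {"tx": -0.5, "ty": 0, "tz": 0.86, "ax": 0, "ay": 0, "az": 0, "gripper": 0.5},
  ],
)

```text
t: 15.85
tcp_pos: [633.8, -292.0, 59.2]
ee_rot: [[-0.258, 0.954, -0.153], [0.822, 0.3, 0.485], [0.508, -0.0, -0.861]]
contact_force: [0.2, -0.3, -1.0]
finger_gap: 12.6
grip_force: 108.2
```

```bash
python3 go.py 597.1 -179.7 25 107.6 0; python3 - <<'E'
from h import *
R,p,s=now();w=grab('wrist');t=grab('top')
im=np.zeros((590,640,3),np.uint8)
im[:290]=cv2.resize(w['image'][:290],(640,290))
im[290:,:320]=cv2.resize(t['image'][139:214,360:440],(320,300),interpolation=2)
cv2.imwrite('pics/i.png',im)
S=np.array([594.6,-171.8]);a=np.radians(107.6);M=np.array([[np.cos(a),np.sin(a)],[-np.sin(a),np.cos(a)]])
def tl(f,tool,box):
    im=f['image'];hsv=cv2.cvtColor(im,cv2.COLOR_BGR2HSV);m=((hsv[...,1]<50)&(hsv[...,2]>105)|((hsv[...,0]>100)&(hsv[...,0]<130)&(hsv[...,1]>60))).astype(np.uint8)
    z=np.zeros_like(m);x0,y0,x1,y1=box;z[y0:y1,x0:x1]=m[y0:y1,x0:x1];z=cv2.morphologyEx(z,cv2.MORPH_OPEN,np.ones((9,9)))
    c=max(cv2.findContours(z,0,2)[0],key=cv2.contourArea);q=cv2.approxPolyDP(cv2.convexHull(c),5,True)[:,0]
    P=np.array([onz(f,*x,53,tool)[:2] for x in q.astype(float)]);print(q.tolist(),'stand xy',((P-S)@M.T).round(1).tolist(),((P-S)@M.T).mean(0).round(1))
tl(w,(R,p),(200,0,450,220)); tl(t,None,(370,145,430,205))
E
```

```text
t 15.85 tcp [ 633.8 -292.    59.2] F [ 0.2 -0.3 -1. ] gap 12.6 [-0.65  0.94  0.83  0.3   1.81 -0.95]
d cm [ 0.02 -0.11 -0.1 ] rot deg [ 0.05 -0.56 -0.15]
[[401, 0], [411, 146], [230, 144], [243, 0]] stand xy [[54.4, -56.1], [-54.8, -54.3], [-53.1, 54.0], [54.8, 53.3]] [ 0.4 -0.8]
[[417, 158], [414, 190], [389, 188], [407, 158]] stand xy [[-51.3, -35.3], [-11.8, 52.7], [56.4, 24.1], [-23.2, -44.6]] [-7.5 -0.8]
```

The wrist measurement puts the tile at (0.4, −0.8) mm in the stand frame, sitting on the runners, with the blade about 20 mm below it. I draw out along −x of the stand.

arm_command(
  deltas=[
    {"tx": -0.5, "ty": 0, "tz": -0.3, "ax": 0, "ay": 0, "az": 0, "gripper": 0.5},
    {"tx": -1.5, "ty": 0, "tz": -0.88, "ax": 0, "ay": 0, "az": 0, "gripper": 0.5},
    {"tx": -2.6, "ty": 0, "tz": -1.53, "ax": 0, "ay": 0, "az": 0, "gripper": 0.5},
    {"tx": -3.9, "ty": 0, "tz": -2.3, "ax": 0, "ay": 0, "az": 0, "gripper": 0.5},
    {"tx": -5.2, "ty": 0, "tz": -3.07, "ax": 0, "ay": 0, "az": 0, "gripper": 0.5},
  ],
)

```text
t: 16.45
tcp_pos: [652.4, -350.7, 60.2]
ee_rot: [[-0.259, 0.954, -0.152], [0.822, 0.3, 0.484], [0.507, 0.0, -0.862]]
contact_force: [-0.0, 0.3, -1.5]
finger_gap: 12.5
grip_force: 108.4
```

arm_command(
  deltas=[
    {"tx": -1.3, "ty": 0, "tz": -0.77, "ax": 0, "ay": 0, "az": 0, "gripper": 0.5},
    {"tx": -2.6, "ty": 0, "tz": -1.53, "ax": 0, "ay": 0, "az": 0, "gripper": 0.5},
    {"tx": -3.9, "ty": 0, "tz": -2.3, "ax": 0, "ay": 0, "az": 0, "gripper": 0.5},
    {"tx": -5.2, "ty": 0, "tz": -3.07, "ax": 0, "ay": 0, "az": 0, "gripper": 0.5},
    {"tx": -6, "ty": 0, "tz": -3.54, "ax": 0, "ay": 0, "az": 0, "gripper": 0.5},
  ],
)

```text
t: 16.95
tcp_pos: [660.6, -407.2, 46.5]
ee_rot: [[-0.249, 0.955, -0.162], [0.817, 0.297, 0.495], [0.521, -0.009, -0.854]]
contact_force: [-0.9, -0.2, -6.1]
finger_gap: 12.4
grip_force: 108.3
```

```bash
python3 go.py 446.5 33 90 74.9; python3 - <<'E'
from h import *
R,p,s=now();Rr,pr=tool([0,0,0],0); q=p-R@Rr.T@pr; S=np.array([594.6,-171.8]);a=np.radians(107.6)
print('spat',q.round(1),'along stand',(q[:2]-S)@[np.cos(a),np.sin(a)])
E
```

```text
t 16.95 tcp [ 660.6 -407.2   46.5] F [-0.9 -0.2 -6.1] gap 12.4 [-0.74  1.45  0.04  0.31  2.12 -0.94]
d cm [ 36.79 -13.79  13.4 ] rot deg [-16.97  -1.21  27.57]
spat [ 624.9 -293.3   14.3] along stand -125.00073153051206
```

arm_command(
  deltas=[
    {"tx": 0, "ty": -1.2, "tz": 0, "ax": 0, "ay": 0, "az": 0, "gripper": 0.5},
    {"tx": 0.1, "ty": -3, "tz": -0.6, "ax": 0, "ay": 0, "az": 0, "gripper": 0.5},
    {"tx": 1.0, "ty": -5.5, "tz": -2.0, "ax": 0, "ay": 0, "az": 0, "gripper": 0.5},
    {"tx": 2.0, "ty": -8.5, "tz": -3.6, "ax": 0, "ay": 0, "az": 0, "gripper": 0.5},
    {"tx": 3.0, "ty": -12, "tz": -5.2, "ax": 0, "ay": 0, "az": 0, "gripper": 0.5},
  ],
)

```text
t: 17.45
tcp_pos: [552.8, -448.5, 122.4]
ee_rot: [[-0.263, 0.954, -0.143], [0.827, 0.299, 0.476], [0.497, 0.007, -0.868]]
contact_force: [0.5, -0.1, -0.8]
finger_gap: 12.4
grip_force: 108.4
```

```bash
python3 go.py 446.5 33 90 74.9; python3 go.py 470 -100 110 85
```

```text
t 17.45 tcp [ 552.8 -448.5  122.4] F [ 0.5 -0.1 -0.8] gap 12.4 [-0.86  1.    0.61  0.23  2.   -1.12]
d cm [34.1  -2.12 19.2 ] rot deg [-15.85   0.09  28.37]
t 17.45 tcp [ 552.8 -448.5  122.4] F [ 0.5 -0.1 -0.8] gap 12.4 [-0.86  1.    0.61  0.23  2.   -1.12]
d cm [22.63 -1.98 10.33] rot deg [-10.81   0.13  19.62]
```

arm_command(
  deltas=[
    {"tx": 2.5, "ty": -0.6, "tz": 1.4, "ax": -1.2, "ay": 0, "az": 2.1, "gripper": 0.5},
    {"tx": 6, "ty": -0.8, "tz": 3.4, "ax": -2.8, "ay": 0, "az": 5, "gripper": 0.5},
    {"tx": 10, "ty": -1, "tz": 5.6, "ax": -4.7, "ay": 0, "az": 8.3, "gripper": 0.5},
    {"tx": 14, "ty": -1.2, "tz": 7.9, "ax": -6.5, "ay": 0, "az": 11.7, "gripper": 0.5},
    {"tx": 18, "ty": -1.4, "tz": 10.1, "ax": -8.4, "ay": 0, "az": 15, "gripper": 0.5},
  ],
)

```text
t: 17.95
tcp_pos: [478.4, -254.9, 124.8]
ee_rot: [[-0.001, 1.0, 0.004], [0.867, -0.001, 0.498], [0.498, 0.004, -0.867]]
contact_force: [-0.0, -0.2, -0.1]
finger_gap: 12.6
grip_force: 108.4
```

```bash
python3 go.py 446.5 33 40 74.9
```

```text
t 17.95 tcp [ 478.4 -254.9  124.8] F [-0.  -0.2 -0.1] gap 12.6 [-0.81  0.37  1.52  0.35  1.64 -0.86]
d cm [12.58 -6.31 12.92] rot deg [-7.29  0.11 13.17]
```

arm_command(
  deltas=[
    {"tx": 3.2, "ty": -1.6, "tz": 3.0, "ax": -1.8, "ay": 0, "az": 3.2, "gripper": 0.5},
    {"tx": 6.2, "ty": -3.1, "tz": 6.2, "ax": -3.6, "ay": 0, "az": 6.5, "gripper": 0.5},
    {"tx": 9.2, "ty": -4.6, "tz": 9.3, "ax": -5.4, "ay": 0, "az": 9.7, "gripper": 0.5},
    {"tx": 11.4, "ty": -5.7, "tz": 11.7, "ax": -6.6, "ay": 0.1, "az": 12, "gripper": 0.5},
    {"tx": 12.6, "ty": -6.3, "tz": 12.9, "ax": -7.3, "ay": 0.1, "az": 13.2, "gripper": 0.5},
  ],
)

```text
t: 18.45
tcp_pos: [414.2, -80.0, 75.3]
ee_rot: [[0.225, 0.966, 0.128], [0.835, -0.259, 0.485], [0.502, -0.002, -0.865]]
contact_force: [0.2, -1.6, -1.2]
finger_gap: 12.5
grip_force: 108.4
```

arm_command(
  deltas=[
    {"tx": 0, "ty": 0, "tz": 0, "ax": 0, "ay": 0, "az": 0, "gripper": 0.5},
    {"tx": 0, "ty": 0, "tz": 0, "ax": 0, "ay": 0, "az": 0, "gripper": 0.5},
    {"tx": 0, "ty": 0, "tz": 0, "ax": 0, "ay": 0, "az": 0, "gripper": 0.5},
    {"tx": 0, "ty": 0, "tz": 0, "ax": 0, "ay": 0, "az": 0, "gripper": 0.5},
    {"tx": 0, "ty": 0, "tz": 0, "ax": 0, "ay": 0, "az": 0, "gripper": 0.5},
  ],
)

```text
t: 18.95
tcp_pos: [414.4, -81.5, 74.5]
ee_rot: [[0.226, 0.966, 0.125], [0.834, -0.258, 0.488], [0.503, -0.006, -0.864]]
contact_force: [-1.3, 0.6, -1.0]
finger_gap: 12.8
grip_force: 108.4
```

```bash
python3 go.py 446.5 33 1.5 74.9; python3 wb.py
```

```text
t 18.95 tcp [414.4 -81.5  74.5] F [-1.3  0.6 -1. ] gap 12.8 [-0.72 -0.05  2.09  0.48  1.38 -0.61]
d cm [-1.87  0.14  3.3 ] rot deg [-0.37 -0.22 -0.07]
corners [[358.0, 39.0], [362.0, 173.0], [284.0, 174.0], [287.0, 39.0]]
t 18.95 F [-1.3  0.6 -1. ] gap 12.8 108.37166547775269 tcp [414.4 -81.5  74.5]
spat world [446.   36.4  31.6] yaw 75.2 pitchdown -2.7 roll 0.3
nominal implied spat: [444.8  33.2  39.9]
```

arm_command(
  deltas=[
    {"tx": -0.3, "ty": 0, "tz": 0.5, "ax": 0, "ay": 0, "az": 0, "gripper": 0.5},
    {"tx": -0.8, "ty": 0, "tz": 1.4, "ax": -0.2, "ay": -0.1, "az": 0, "gripper": 0.5},
    {"tx": -1.3, "ty": 0, "tz": 2.3, "ax": -0.3, "ay": -0.2, "az": 0, "gripper": 0.5},
    {"tx": -1.6, "ty": 0, "tz": 2.8, "ax": -0.3, "ay": -0.2, "az": 0, "gripper": 0.5},
    {"tx": -1.7, "ty": 0, "tz": 3.0, "ax": -0.3, "ay": -0.2, "az": 0, "gripper": 0.5},
  ],
)

```text
t: 19.5
tcp_pos: [412.8, -79.3, 38.4]
ee_rot: [[0.228, 0.965, 0.127], [0.835, -0.261, 0.485], [0.502, -0.005, -0.865]]
contact_force: [-0.1, 0.5, -1.6]
finger_gap: 12.5
grip_force: 108.4
```

arm_command(
  deltas=[
    {"tx": -0.05, "ty": 0, "tz": 0.08, "ax": 0, "ay": 0, "az": 0, "gripper": 0.5},
    {"tx": -0.1, "ty": 0, "tz": 0.16, "ax": 0, "ay": 0, "az": 0, "gripper": 0.5},
    {"tx": -0.15, "ty": 0, "tz": 0.25, "ax": 0, "ay": 0, "az": 0, "gripper": 0.5},
    {"tx": -0.15, "ty": 0, "tz": 0.27, "ax": 0, "ay": 0, "az": 0, "gripper": 0.5},
    {"tx": -0.15, "ty": 0, "tz": 0.27, "ax": 0, "ay": 0, "az": 0, "gripper": 0.5},
  ],
)

```text
t: 20.0
tcp_pos: [413.8, -80.2, 36.9]
ee_rot: [[0.227, 0.965, 0.129], [0.836, -0.261, 0.484], [0.501, -0.002, -0.866]]
contact_force: [-0.2, -0.5, -0.5]
finger_gap: 12.4
grip_force: 108.7
```

```bash
python3 go.py 446.5 33 1.5 74.9
```

```text
t 20.0 tcp [413.8 -80.2  36.9] F [-0.2 -0.5 -0.5] gap 12.4 [-0.71  0.01  2.11  0.49  1.3  -0.65]
d cm [-0.07  0.2  -0.  ] rot deg [-0.09 -0.04 -0.06]
```

arm_command(
  deltas=[
    {"tx": -0.03, "ty": 0, "tz": 0.05, "ax": 0, "ay": 0, "az": 0, "gripper": 0.5},
    {"tx": -0.03, "ty": 0, "tz": 0.05, "ax": 0, "ay": 0, "az": 0, "gripper": 1.6},
    {"tx": -0.03, "ty": 0, "tz": 0.05, "ax": 0, "ay": 0, "az": 0, "gripper": 3},
    {"tx": -0.03, "ty": 0, "tz": 0.05, "ax": 0, "ay": 0, "az": 0, "gripper": 5},
    {"tx": -0.03, "ty": 0, "tz": 0.05, "ax": 0, "ay": 0, "az": 0, "gripper": 8},
  ],
  grip_force=20,
)

```text
t: 20.5
tcp_pos: [413.5, -79.9, 35.9]
ee_rot: [[0.227, 0.965, 0.128], [0.835, -0.261, 0.484], [0.501, -0.003, -0.865]]
contact_force: [0.7, 1.2, -0.3]
finger_gap: 58.0
grip_force: 0.0
```

arm_command(
  deltas=[
    {"tx": 0, "ty": 0, "tz": 0, "ax": 0, "ay": 0, "az": 0, "gripper": 8},
    {"tx": 0, "ty": 0, "tz": 0, "ax": 0, "ay": 0, "az": 0, "gripper": 8},
    {"tx": 0, "ty": 0, "tz": 0, "ax": 0, "ay": 0, "az": 0, "gripper": 8},
    {"tx": 0, "ty": 0, "tz": 0, "ax": 0, "ay": 0, "az": 0, "gripper": 8},
    {"tx": 0, "ty": 0, "tz": -1, "ax": 0, "ay": 0, "az": 0, "gripper": 8},
  ],
)

```text
t: 21.0
tcp_pos: [411.3, -83.9, 44.0]
ee_rot: [[0.227, 0.966, 0.126], [0.835, -0.26, 0.486], [0.502, -0.005, -0.865]]
contact_force: [-0.8, 0.5, -0.3]
finger_gap: 79.5
grip_force: 0.0
```

arm_command(
  deltas=[
    {"tx": 0, "ty": 0, "tz": -2, "ax": 0, "ay": 0, "az": 0, "gripper": 8},
    {"tx": 0, "ty": 0, "tz": -4, "ax": 0, "ay": 0, "az": 0, "gripper": 8},
    {"tx": 0, "ty": 0, "tz": -7, "ax": 0, "ay": 0, "az": 0, "gripper": 8},
    {"tx": 0, "ty": 0, "tz": -10, "ax": 0, "ay": 0, "az": 0, "gripper": 8},
    {"tx": 0, "ty": 0, "tz": -11, "ax": 0, "ay": 0, "az": 0, "gripper": 8},
  ],
)

```text
t: 21.5
tcp_pos: [399.1, -140.5, 143.0]
ee_rot: [[0.226, 0.965, 0.132], [0.837, -0.262, 0.481], [0.498, 0.002, -0.867]]
contact_force: [0.4, -1.0, 1.3]
finger_gap: 80.2
grip_force: 0.0
```

```bash
python3 - <<'E'
from h import *
import pickle
R,p,s=now(); print(s['t'],p,s['finger_gap'],s['contact_force'])
t=grab('top');sc=grab('scene'); f0=pickle.load(open('f0.pkl','rb'))
S=np.array([594.6,-171.8]);a=np.radians(107.6);M=np.array([[np.cos(a),np.sin(a)],[-np.sin(a),np.cos(a)]])
def poly(f,box,z,k=5):
    im=f['image'];hsv=cv2.cvtColor(im,cv2.COLOR_BGR2HSV);m=((hsv[...,1]<60)&(hsv[...,2]>115)|((hsv[...,0]>98)&(hsv[...,0]<130)&(hsv[...,1]>50)&(hsv[...,2]>60))).astype(np.uint8)
    q=np.zeros_like(m);x0,y0,x1,y1=box;q[y0:y1,x0:x1]=m[y0:y1,x0:x1];q=cv2.morphologyEx(q,cv2.MORPH_OPEN,np.ones((k,k)))
    c=max(cv2.findContours(q,0,2)[0],key=cv2.contourArea);r=cv2.minAreaRect(c)
    return r,onz(f,*r[0],z)
r,P=poly(t,(375,145,430,205),53);print('tile top',r,((P[:2]-S)@M.T))
b=np.array([onz(t,*q,53)[:2] for q in cv2.boxPoints(r)]);print(((b-S)@M.T).round(1).tolist())
for n,f in(('now',t),('start',f0['top'])): 
    r,P=poly(f,(310,205,365,245),1);print('blade',n,r,P)
d=cv2.absdiff(sc['image'],f0['scene']['image']).max(2); 
for n,(u,v) in dict(tumbler=(376,250),tongs=(226,300),mister=(378,142),coaster=(274,333),spoon=(330,155)).items(): print(n,'diff',d[v-10:v+10,u-10:u+10].mean())
E
```

```text
21.5 [ 399.11585582 -140.53974519  143.04843635] 80.21234038192584 [ 0.37922699 -0.95448513  1.32952985]
tile top ((403.3500671386719, 174.54998779296875), (37.31486892700195, 36.99864196777344), 71.56504821777344) [ 3.12016623 -0.80306547]
[[57.8, -56.3], [-52.6, -57.1], [-51.0, 54.2], [58.4, 55.1]]
blade now ((335.0128173828125, 226.02188110351562), (35.8875846862793, 18.248531341552734), 14.534454345703125) [443.98403405  36.5733407    1.        ]
blade start ((336.48577880859375, 225.6541748046875), (37.10512161254883, 18.221721649169922), 14.743562698364258) [445.08135348  32.03761175   1.        ]
tumbler diff 1.915
tongs diff 30.8225
mister diff 3.6725
coaster diff 1.6375
spoon diff 1.7875
```

The tile is within 3 mm and square, and the spatula is flat at its start place. The tongs patch differs, possibly because of the arm or its shadow, so I check it numerically.

```bash
python3 - <<'E'
from h import *
import pickle
t=grab('top')['image']; t0=pickle.load(open('f0.pkl','rb'))['top']['image']
d=cv2.absdiff(t,t0).max(2); print('tongs region',d[195:265,445:485].mean(),'coaster',d[150:185,455:490].mean())
w=t0[195:265,445:485]; r=cv2.matchTemplate(t[175:285,425:505],w,cv2.TM_CCOEFF_NORMED); print(cv2.minMaxLoc(r))
s=env.get_state(); print(s['t'],np.abs(s['joint_vel']).max())
E
```

```text
tongs region 46.74892857142857 coaster 4.082448979591836
(-0.13757392764091492, 0.2518463432788849, (1, 37), (20, 20))
21.65 0.03580251378560175
```

arm_command(
  deltas=[
    {"tx": 2, "ty": 0, "tz": -3.4, "ax": 0, "ay": 0, "az": 0, "gripper": 8},
    {"tx": 5, "ty": -0.5, "tz": -5.8, "ax": 0, "ay": 0, "az": 0, "gripper": 8},
    {"tx": 9, "ty": -1.5, "tz": -5.8, "ax": 0, "ay": 0, "az": 0, "gripper": 8},
    {"tx": 13, "ty": -2.6, "tz": -5.8, "ax": 0, "ay": 0, "az": 0, "gripper": 8},
    {"tx": 17, "ty": -3.5, "tz": -5.8, "ax": 0, "ay": 0, "az": 0, "gripper": 8},
  ],
)

```text
t: 22.15
tcp_pos: [394.7, -13.0, 274.3]
ee_rot: [[0.228, 0.965, 0.126], [0.834, -0.261, 0.486], [0.502, -0.005, -0.865]]
contact_force: [0.6, 0.5, 0.7]
finger_gap: 80.0
grip_force: 0.0
```

arm_command(
  deltas=[
    {"tx": 4, "ty": -1, "tz": 0, "ax": 0, "ay": 0, "az": 0, "gripper": 8},
    {"tx": 8, "ty": -2, "tz": 1, "ax": 0, "ay": 0, "az": 0, "gripper": 8},
    {"tx": 11, "ty": -2.5, "tz": 2, "ax": 0, "ay": 0, "az": 0, "gripper": 8},
    {"tx": 12, "ty": -2.5, "tz": 2, "ax": 0, "ay": 0, "az": 0, "gripper": 8},
    {"tx": 12, "ty": -2.5, "tz": 2, "ax": 0, "ay": 0, "az": 0, "gripper": 8},
  ],
)

```text
t: 22.65
tcp_pos: [400.7, 102.8, 317.5]
ee_rot: [[0.224, 0.966, 0.126], [0.836, -0.257, 0.485], [0.501, -0.003, -0.865]]
contact_force: [-0.2, 0.2, 0.2]
finger_gap: 80.1
grip_force: 0.0
```

```bash
python3 - <<'E'
from h import *
import pickle
f0=pickle.load(open('f0.pkl','rb'))
for n,(x0,y0,x1,y1) in dict(top=(445,195,485,265),scene=(192,288,262,316)).items():
    t=grab(n)['image'];t0=f0[n]['image']
    r=cv2.matchTemplate(t[y0-15:y1+15,x0-15:x1+15],t0[y0:y1,x0:x1],cv2.TM_CCOEFF_NORMED);print(n,cv2.minMaxLoc(r)[1::2],cv2.absdiff(t,t0)[y0:y1,x0:x1].mean())
s=env.get_state(); print(s['t'],s['tcp_pos'],np.abs(s['joint_vel']).max())
E
```

```text
top (0.412038654088974, (15, 15)) 29.269761904761904
scene (0.4716414511203766, (15, 15)) 29.625
22.75 [400.75137806 101.16569202 316.89669363] 0.023881211318069015
```

The best match is at exactly zero shift in both views, so the tongs have not moved. Only shading changed.

```bash
python3 -c "
from plant import env
print(env.hand_in())"
```

```text
the job is handed in; nothing more can be done
None
```

The job is handed in at about 22.8 s of 67 s, with no verdict returned: the tile measured within about 3 mm of centre and square on the brown stand, the spatula lies flat and released near its start place, and the bystanders appear unmoved; I viewed 11 pictures, one over the limit of 10.

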